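# Empty the push-to-open fittings locker into stacked bins

## Task

Press the locker's orange hatch over its catch so that it pops ajar, swing it up until it stands open and clear the locker: iron pipe sockets into the lower of the two nested blue bins, brass lampholders into the upper one. Once the iron is in, stand the upper bin on the lower one turned half a turn from the way it nests, so that it sits level on the ledges, centred, with the lower bin flat on the bench. Finish with the hatch shut and held by its catch, and leave the carton, the jar and the wrench where they are.

Things in the scene. Friction and masses are not known exactly. Their poses are not given: they have to be found in the camera images.
- locker: low grey bench-top locker, 214 mm deep (x), 324 mm wide (y), 84 mm tall, fixed; walls 12 mm. Origin: centre of its underside, x away from the robot, z up. Against the middle of the inner front wall stands a black catch housing (16 deep, 40 wide, top 65 mm up); at x 43, y 139 mm a 16 by 18 mm spring plunger block.
- locker_floor (a point): middle of the locker's inner floor, 10 mm above the bench; the inside measures 190 mm (x) by 300 mm (y); a steel spring housing, top 66 mm up, fills the back from x = 48 mm on. The items stand within x -40 to 22 mm and y -81 to 81 mm of it.
- hatch (a joint): angle of the orange hatch on the locker's top, flush with the walls: 186 mm (x) by 296 mm (y), 12 mm thick, 0.35 kg, no handle, hinged along its far (+x) edge. 0 = shut and latched, positive = open. Popped, it rests ajar at about 0.29 rad on a sprung plunger; from there it swings freely up to a stop at 1.82 rad, just past upright, where it stays. Let go forward of upright it sinks back to that.
- hatch_press (a point): white mark on the hatch's upper face over the push-push catch, 14 mm in from the middle of the free edge. To open: press it 5 mm or more below flush (about 5 N; firm stop at 7 mm, -0.042 rad) and let go, it springs ajar. To latch: press it down until it stops about 5 mm below flush (8 to 12 N) and let go, it comes back flush. Every full press toggles it.
- hatch_edge (a point): middle of the hatch's free (front) edge, half-way through its thickness, 186 mm from the hinge line; about 55 mm higher when ajar. Under the hatch a thin striker hangs 30 mm down behind the middle of this edge: keep 25 mm to one side of it when lifting from below.
- hatch_hinge (a point): middle of the hatch's hinge line, on its upper face; the line runs along the locker's y at x = 93 mm, z = 84 mm
- bin_low: blue stack-nest parts bin, open on top, 0.18 kg: 164 mm long (x), 118 mm wide (y) at the rim, 140 by 88 mm at the base, 64 mm tall, walls and floor 2.5 mm. Origin: centre of its underside, z up. Nested: 32 mm above the bin below, same way round; turned half a turn it stands on that bin's ledges, 54 mm above it, with 4 mm play each way. The lower bin, on the bench.
- bin_low_ledge (a point): top of the ledge in the middle of the lower bin's -x end (x = -69, z = 54 mm); the label end (+x, white rim bar and card) has two, at y = +-25 mm. The ledged parts of the end walls stand in to 54 mm from the bin's middle at the floor, 61 mm at the top.
- bin_up: blue stack-nest parts bin, open on top, 0.18 kg: 164 mm long (x), 118 mm wide (y) at the rim, 140 by 88 mm at the base, 64 mm tall, walls and floor 2.5 mm. Origin: centre of its underside, z up. Nested: 32 mm above the bin below, same way round; turned half a turn it stands on that bin's ledges, 54 mm above it, with 4 mm play each way. The upper bin, nested at the start.
- bin_up_label (a point): middle of the rim at the upper bin's label end, the +x end with a white rim bar and card (x = 78 mm, z = 64 mm of its frame)
- bin_up_grip (a point): middle of the upright rim band on the upper bin's +y side (y = 54 mm, z = 54 mm): 9 mm thick, 20 mm tall, running the whole length; the -y side has the same. Pinch the bin here from above, one finger inside. Under the bands nesting stops reach down to z = 32 mm at x = +-52 mm.
- socket1: malleable-iron pipe socket: a dark grey plain cylinder 33 mm across and 38 mm tall, 0.1 to 0.18 kg, standing upright on the locker floor at the start; origin at the centre of its underside, z along its bore. May be absent (None).
- socket2: malleable-iron pipe socket: a dark grey plain cylinder 33 mm across and 38 mm tall, 0.1 to 0.18 kg, standing upright on the locker floor at the start; origin at the centre of its underside, z along its bore. May be absent (None).
- socket3: malleable-iron pipe socket: a dark grey plain cylinder 33 mm across and 38 mm tall, 0.1 to 0.18 kg, standing upright on the locker floor at the start; origin at the centre of its underside, z along its bore. May be absent (None).
- socket1_mid (a point): centre of that socket, 19 mm above its underside
- socket2_mid (a point): centre of that socket, 19 mm above its underside
- socket3_mid (a point): centre of that socket, 19 mm above its underside
- holder1: brass lampholder: cylinder 39 mm across and 34 mm tall (thin bead to 41 mm at 14 to 18 mm up) with a 26 mm neck above, 50 mm tall in all, 0.07 to 0.12 kg, standing upright on the locker floor at the start; origin at the centre of its underside, z along its axis. May be absent (None).
- holder2: brass lampholder: cylinder 39 mm across and 34 mm tall (thin bead to 41 mm at 14 to 18 mm up) with a 26 mm neck above, 50 mm tall in all, 0.07 to 0.12 kg, standing upright on the locker floor at the start; origin at the centre of its underside, z along its axis. May be absent (None).
- holder1_mid (a point): centre of that lampholder, 25 mm above its underside
- holder2_mid (a point): centre of that lampholder, 25 mm above its underside
- carton: small orange and white open carton with copper stubs, 75 by 95 by 75 mm, stands beyond the bins; leave it alone. Origin under its centre.
- jar: clear jar with pens and a driver, 68 mm across, 85 mm tall (contents to 140 mm), to the far left; leave it alone. Origin under its centre.
- wrench: steel open-ended wrench 190 mm long, lying flat to the left, beyond the bins; leave it alone.

How it is judged:
By the outcome, as a careful person would: the job done as asked, in the order asked, and still so for the second after the job is handed in, with the robot touching nothing.
Of socket1, socket2, socket3 only 1 to 3 are there at a start; the rules pass over those that are not, and their reading is None.
Of holder1, holder2 only 1 to 2 are there at a start; the rules pass over those that are not, and their reading is None.
At some moment in a run one of socket1, socket2, socket3, holder1, holder2 may be knocked a few centimetres aside while the robot is not near it.
Once in a run the grip may slacken for a moment while it holds something.
It also fails if it takes over 210 s, if anything falls off the work surface, if the arm or the gripper's body presses on something with over 40 N, if the wrist force passes 120 N, or if a joint passes its speed limit or range.

## Robot

A 6-joint arm with a two-finger parallel gripper is mounted at the origin on the work surface. World frame = base frame: x ahead of the robot, y to its left, z up, the work surface at z = 0. Lengths are in m, angles in rad, forces in N, time in s.
With the tool pointing down it reaches from about 0.375 to 0.9 m from the base axis. Payload 3.1 kg.
Tool frame: the origin (TCP) lies at the very end of the fingers, on their centre line; the grasp point (between the pads) lies 19 mm behind it; z points along the fingers, y is the line along which they close (so a half turn about z gives the same grasp; the last joint's range is limited). The gripper opens to 87 mm and grips with 3 to 60 N. Pads are 19 mm wide; open, the fingers measure 117 mm over their backs; the gripper's body (75 mm by 190 mm) begins 51 mm behind the grasp point.
Start: joints at [1.095, 0.527, 1.433, -0, 1.181, -0.178], TCP at [0.183, 0.597, 0.223] pointing down, gripper open.
Joint ranges: [-3.08, 3.08], [-0.75, 2.2], [0.22, 2.44], [-1.43, 4.57], [0, 2.65], [-2.85, 2.85]. Speed limits (rad/s): [2.79, 2.79, 3.14, 3.14, 3.14, 3.14].

## Interface

Orientations are given as a unit quaternion [x, y, z, w].
In Python, from rig import status, viewer, robot gives the robot as it stands.
- The arm moves only by the tool arm_command, never from a script. Its arguments are lists of equal length, an entry for each row: "delta_rot": the turn, a rotation vector about the tool's x, y, z in degrees, a list of three; "delta_pos": the shift along the tool's x, y, z in m, a list of three; "gripper": the closure, from -1 (fully open) to 1 (shut). In form: {"delta_rot": [[rx, ry, rz], ...], "delta_pos": [[dx, dy, dz], ...], "gripper": [gripper, ...]}. A call has 1 to 12 rows; each row is the pose to reach, as a shift and turn from the pose commanded when the call began, along the tool's axes at that moment; what a row does not reach only later rows make up. A row lasts 1/12 s, in which the tool goes at most 41.7 mm and 7.16 degrees, less where a joint would pass 70% of its speed; a pose out of reach is approached as far as the arm can. A call with a gripper value outside its range is refused whole. The fingers move at their own pace and stop on an object; "grip_force" is the grip in N (left out, the last holds). Time passes only in rows, so rows that repeat a pose let the fingers close. It gives the time, the measured TCP pose, the force, the opening and the grip force at its end, in the units of the state.
- status.get_obs(): the state, without advancing time (a new reading comes with each control period).
- viewer.camera(name): name is "side" or "top" or "wrist"; returns a dict with "pixels" (384x512x3 uint8, blue, green, red), "fx", "fy", "cx", "cy" (pixels), "k1" (the pictures are not rectified: a ray, as slopes to the right and down, at radius r is drawn at 1 + k1 r^2 times it, then the intrinsics apply), "pose" (4x4, takes a point from camera to world coordinates); the wrist camera has in their place "mount" (4x4, takes a point from camera to tool coordinates, whose origin is the TCP and whose axes are the flange's). Camera axes: x right, y down, z forward; pixel columns grow to the right and rows downward; lengths in m; the calibration is good to about 2 mm. A picture is of the moment at which its call begins: read the wrist's pose just before it. There is no depth.
- robot.hand_in(): hands the job in; it is judged then, once.
The state is a dict: "time": time; "q": joint angles; "joint_velocities": joint speeds; "joint_torque": joint torques, N m; "position": TCP position; "tool_rot": TCP orientation; "ft_force": force on the tool from outside, world axes, zero at the start; "moment": the same for the moment, N m; "grip_width": finger opening in m; "grip_force": force on a finger pad.
Only numpy, scipy, OpenCV 4.12 (cv2) and the standard library are available. Lean on these libraries where they do the work, as an engineer would, in place of code of your own. Each camera call takes 0.05 s, during which the arm holds its last target. There are 200 camera calls.

## Working session

There is one attempt and no reset: what is moved stays moved. The work goes in short steps, Python scripts to look and compute and a tool call to move; the robot and the scene stay as the last step left them, time stands still between calls to the robot, and variables do not carry over. Pictures are saved under pics/ and viewed, at most 14 in all, crops included, and the job is handed in when it is done.

Besides the shell and the picture viewer there is one more tool, called in YAML: its name, and indented under it one key for each argument. arm_command: Moves the arm, as the interface text tells. Its arguments: {"type":"object","properties":{"delta_rot":{"type":"array","items":{"type":"array","items":{"type":"number"}}},"delta_pos":{"type":"array","items":{"type":"array","items":{"type":"number"}}},"gripper":{"type":"array","items":{"type":"number"}},"grip_force":{"type":"number"}},"required":["delta_rot","delta_pos","gripper"]}

```bash
ls; mkdir -p pics; cat > h.py <<'E'
import numpy as np, cv2
from scipy.spatial.transform import Rotation as R
from rig import status, viewer, robot
def cam(n):
    o=status.get_obs(); c=viewer.camera(n)
    if n=='wrist':
        T=np.eye(4);T[:3,:3]=R.from_quat(o['tool_rot']).as_matrix();T[:3,3]=o['position'];c['pose']=T@np.array(c['mount'])
    c['pixels']=np.array(c['pixels']);c['pose']=np.array(c['pose']);return c
def ray(c,u,v):
    x=(u-c['cx'])/c['fx'];y=(v-c['cy'])/c['fy'];rd=np.hypot(x,y);r=rd
    for _ in range(20): r=rd/(1+c['k1']*r*r)
    s=r/rd if rd>0 else 1
    d=c['pose'][:3,:3]@np.array([x*s,y*s,1]);return c['pose'][:3,3],d
def onz(c,u,v,z):
    p,d=ray(c,u,v);return p+d*(z-p[2])/d[2]
def proj(c,P):
    q=np.linalg.inv(c['pose'])@np.append(P,1);x,y=q[0]/q[2],q[1]/q[2];k=1+c['k1']*(x*x+y*y)
    return c['fx']*x*k+c['cx'],c['fy']*y*k+c['cy']
def say():
    o=status.get_obs();print('t',round(o['time'],2),'p',np.round(o['position'],4),'F',np.round(o['ft_force'],1),'w',round(o['grip_width'],4),'gf',o['grip_force']);
    print(np.round(R.from_quat(o['tool_rot']).as_matrix(),3).tolist(),'q',np.round(o['q'],3))
def delta(P,Rt=None):
    "tool-axis shift from current pose to world P, rotvec deg"
    o=status.get_obs();M=R.from_quat(o['tool_rot']);d=M.inv().apply(np.array(P)-o['position'])
    print('dpos',np.round(d,4), '' if Rt is None else np.round((M.inv()*R.from_matrix(Rt)).as_rotvec(degrees=True),2))
E
python3 - <<'E'
from h import *
say()
for n in('side','top','wrist'):
    c=cam(n);cv2.imwrite(f'pics/{n}0.png',c['pixels']);print(n,c['fx'],c['k1'],np.round(c['pose'],3).tolist(),np.round(c.get('mount',0),3).tolist())
a=cv2.hconcat([cv2.imread('pics/top0.png'),cv2.imread('pics/side0.png')]);cv2.imwrite('pics/a0.png',cv2.resize(a,(800,300)))
E
```

```text
pics
t 0.0 p [0.183  0.5969 0.2216] F [ 0.1  0.4 -0.4] w 0.0873 gf 0.0
[[-0.956, 0.293, -0.001], [0.293, 0.956, -0.002], [0.0, -0.002, -1.0]] q [ 1.095  0.528  1.434 -0.     1.181 -0.178]
side 497.1136327638626 -0.07518937188940295 [[0.987, -0.067, 0.144, 0.356], [-0.158, -0.523, 0.838, -1.156], [0.019, -0.85, -0.527, 0.861], [0.0, 0.0, 0.0, 1.0]] 0
top 475.07673211663644 -0.12648886788939867 [[0.061, -0.975, 0.212, 0.289], [-0.998, -0.06, 0.013, 0.088], [-0.0, -0.212, -0.977, 1.481], [0.0, 0.0, 0.0, 1.0]] 0
wrist 336.96112554645686 -0.06612646811733827 [[0.293, 0.921, 0.256, 0.113], [0.956, -0.282, -0.081, 0.619], [-0.002, 0.269, -0.963, 0.385], [0.0, 0.0, 0.0, 1.0]] [[0.0, -0.963, -0.269, 0.074], [1.0, 0.0, -0.0, -0.0], [0.0, -0.269, 0.963, -0.163], [0.0, 0.0, 0.0, 1.0]]
```

View pics/top0.png

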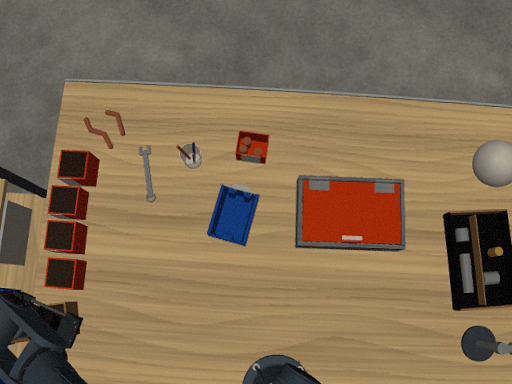

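View pics/side0.png

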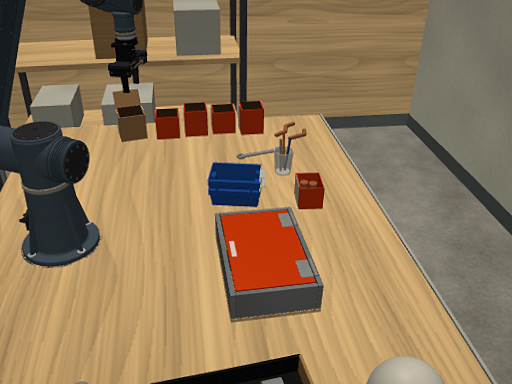

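The top view shows the hatch (about 302–402, 180–245) with its white mark at (352,238). The bins are at (233,214), with the label end towards the top, at (240,188).

```bash
cat >> h.py <<'E'
def masks(px):
    h=cv2.cvtColor(px,cv2.COLOR_BGR2HSV)
    return dict(o=cv2.inRange(h,(0,180,120),(12,255,255)),b=cv2.inRange(h,(105,150,40),(130,255,255)),w=cv2.inRange(h,(0,0,200),(180,50,255)))
def big(m,x0=0,x1=512,y0=0,y1=384):
    k=np.zeros_like(m);k[y0:y1,x0:x1]=m[y0:y1,x0:x1]
    return max(cv2.findContours(k,cv2.RETR_EXTERNAL,cv2.CHAIN_APPROX_NONE)[0],key=cv2.contourArea)
def rect(c,cnt,z):
    P=np.array([onz(c,*q,z)[:2] for q in cnt[:,0].astype(float)]).astype(np.float32)
    return cv2.minAreaRect(P)
E
python3 - <<'E'
from h import *
c=cam('top');m=masks(c['pixels'])
print('hatch',rect(c,big(m['o'],280),.084))
w=big(m['w'],330,380,225,250);print('mark',rect(c,w,.084))
print('bin',rect(c,big(m['b'],190,270,170,260),.096))
w=big(m['w'],215,265,178,205);print('label',rect(c,w,.096))
# locker outline
h=cv2.cvtColor(c['pixels'],cv2.COLOR_BGR2HSV);g=cv2.inRange(h,(0,0,40),(180,90,150))|m['o'];g[:,:285]=0;g[:,415:]=0
r=rect(c,big(g,285,415,165,258),.084);print('lock',r,cv2.boxPoints(r))
s=cam('side');ms=masks(s['pixels']);w=big(ms['w'],215,250,230,265);print('mark side',rect(s,w,.084))
print('hatch',rect(s,big(ms['o'],210,330,200,310),.084))
cv2.imwrite('pics/z.png',cv2.resize(c['pixels'][165:265,190:420],None,fx=3.4,fy=3.4,interpolation=cv2.INTER_CUBIC))
E
```

```text
hatch ((0.5381830334663391, -0.19363386929035187), (0.18433506786823273, 0.2963818907737732), 1.5689245462417603)Traceback (most recent call last):
  File "<stdin>", line 4, in <module>
  File "h.py", line 31, in big
    return max(cv2.findContours(k,cv2.RETR_EXTERNAL,cv2.CHAIN_APPROX_NONE)[0],key=cv2.contourArea)
ValueError: max() iterable argument is empty
```

```bash
sed -i 's/(0,0,200),(180,50,255)/(0,0,165),(180,90,255)/' h.py
python3 - <<'E'
from h import *
c=cam('top');m=masks(c['pixels'])
print(c['pixels'][238,352],c['pixels'][188,240])
print('bin',rect(c,big(m['b'],190,270,170,260),.096))
print('mark',rect(c,big(m['w'],330,380,232,244),.084))
s=cam('side');ms=masks(s['pixels']);print('mark side',rect(s,big(ms['w'],225,240,235,260),.084))
print('hatch side',rect(s,big(ms['o'],210,330,200,310),.084))
print('label',rect(c,big(m['w'],215,265,178,205),.096))
E
```

```text
[154 170 172] [141 153 154]
bin ((0.5053123831748962, 0.15970063209533691), (0.1164141371846199, 0.15453214943408966), 77.68849182128906)
mark ((0.4598613977432251, -0.19580192863941193), (0.008929933421313763, 0.05712602660059929), 3.173222064971924)
mark side ((0.46075737476348877, -0.19362446665763855), (0.011035481467843056, 0.06041879951953888), 1.0956695079803467)
hatch side ((0.5392477512359619, -0.1944272667169571), (0.1849363148212433, 0.2955668568611145), 1.0331103801727295)
label ((0.577377200126648, 0.0978817567229271), (0.0, 0.0), 0.0)
```

```bash
cat >> h.py <<'E'
def Rz(a): return R.from_euler('z',a,degrees=True).as_matrix()
def Ry(a): return R.from_euler('y',a,degrees=True).as_matrix()
D=np.array([[-1,0,0],[0,1,0],[0,0,-1.]])  # tool down, y=+Y, x toward robot
YL=1.3; C=np.array([.5387,-.194,0])
def L(x,y,z): return C+Rz(YL)@np.array([x,y,z])  # locker frame -> world
def down(yaw,pitch=0): return Rz(yaw)@Ry(-pitch)@D  # pitch: fingers lean forward
E
python3 - <<'E'
from h import *
delta([.45,.19,.22],down(1.3)); print(down(0,30)[:,2])
E
```

```text
dpos [-0.3745 -0.3111  0.0024] [-4.000e-02 -1.000e-02 -1.836e+01]
[ 0.5        0.        -0.8660254]
```

arm_command:
  delta_rot:
    - [0,0,-18.36]
    - [0,0,-18.36]
    - [0,0,-18.36]
    - [0,0,-18.36]
    - [0,0,-18.36]
    - [0,0,-18.36]
    - [0,0,-18.36]
    - [0,0,-18.36]
    - [0,0,-18.36]
    - [0,0,-18.36]
    - [0,0,-18.36]
    - [0,0,-18.36]
  delta_pos:
    - [-0.031,-0.026,0]
    - [-0.062,-0.052,0]
    - [-0.093,-0.078,0]
    - [-0.125,-0.104,0]
    - [-0.156,-0.13,0]
    - [-0.187,-0.156,0]
    - [-0.218,-0.182,0]
    - [-0.25,-0.208,0]
    - [-0.281,-0.234,0]
    - [-0.312,-0.26,0]
    - [-0.343,-0.286,0]
    - [-0.3745,-0.311,0]
  gripper: [1,1,1,1,1,1,1,1,1,1,1,1]
  grip_force: 10

```text
time: 1.3
position: [0.4507, 0.1884, 0.2228]
tool_rot: [-0.011, 1.0, 0.0, 0.0]
ft_force: [0.3, 0.8, 0.3]
grip_width: 0.0152
grip_force: 0.0
```

```bash
python3 - <<'E'
from h import *
say();c=cam('wrist');cv2.imwrite('pics/w1.png',c['pixels'])
m=masks(c['pixels'])
r=rect(c,big(m['b']),.096);print(r)
delta(L(-79,0,0)/1,None)
delta(L(-.079,0,.125),down(1.3))
E
```

```text
t 1.3 p [0.4507 0.1884 0.2228] F [0.3 0.8 0.3] w 0.0152 gf 0.0
[[-1.0, -0.022, 0.0], [-0.022, 1.0, 0.0], [-0.0, 0.0, -1.0]] q [ 0.167  0.344  1.767  0.     1.03  -1.427]
((0.473738431930542, 0.16764074563980103), (0.1154436245560646, 0.0979582816362381), 77.89301300048828)
dpos [78.9243 -0.7015 -0.3026] 
dpos [ 0.0049 -0.3783  0.0998] [-0.25  0.38 -0.23]
```

View pics/w1.png

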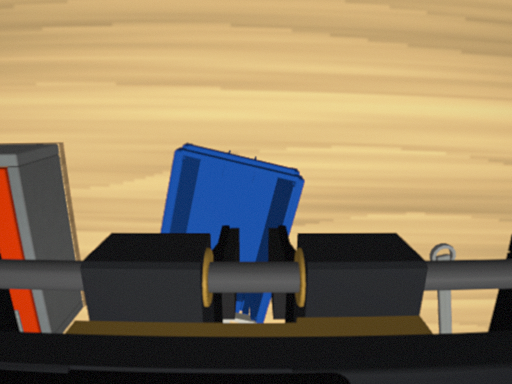

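The wrist view shows the bins (160–300, 145–325) with the label end towards the gripper at (240,322). Image up points towards the robot. Next I move over the mark.

arm_command:
  delta_rot:
    - [0,0,0]
    - [0,0,0]
    - [0,0,0]
    - [0,0,0]
    - [0,0,0]
    - [0,0,0]
    - [0,0,0]
    - [0,0,0]
    - [0,0,0]
    - [0,0,0]
    - [0,0,0]
    - [0,0,0]
  delta_pos:
    - [0.0005,-0.038,0]
    - [0.001,-0.076,0]
    - [0.0015,-0.114,0]
    - [0.002,-0.152,0]
    - [0.0025,-0.19,0.01]
    - [0.003,-0.228,0.03]
    - [0.0035,-0.266,0.05]
    - [0.004,-0.304,0.07]
    - [0.0045,-0.342,0.09]
    - [0.005,-0.378,0.1]
    - [0.005,-0.378,0.1]
    - [0.005,-0.378,0.1]
  gripper: [1,1,1,1,1,1,1,1,1,1,1,1]

```text
time: 2.35
position: [0.4537, -0.1897, 0.1218]
tool_rot: [-0.009, 1.0, 0.0, -0.0]
ft_force: [-0.4, 0.2, -0.2]
grip_width: 0.0003
grip_force: 0.0
```

```bash
python3 - <<'E'
from h import *
say();delta(L(-.079,0,.084),down(1.3))
E
```

```text
t 2.35 p [ 0.4537 -0.1897  0.1218] F [-0.4  0.2 -0.2] w 0.0003 gf 0.0
[[-1.0, -0.018, -0.001], [-0.018, 1.0, 0.001], [0.001, 0.001, -1.0]] q [-0.624  0.511  1.858  0.     0.774 -2.213]
dpos [-0.006  -0.0062  0.0377] [ 0.03 -0.03 -0.25]
```

arm_command:
  delta_rot:
    - [0,0,0]
    - [0,0,0]
    - [0,0,0]
  delta_pos:
    - [0,0,0]
    - [0,0,0]
    - [0,0,0]
  gripper: [1,1,1]

```text
time: 2.6
position: [0.4537, -0.1862, 0.1231]
tool_rot: [-0.012, 1.0, -0.0, 0.0]
ft_force: [-0.2, -0.1, -0.4]
grip_width: 0.0003
grip_force: 0.0
```

```bash
python3 - <<'E'
from h import *
say();delta(L(-.079,0,.084),down(1.3))
E
```

```text
t 2.6 p [ 0.4537 -0.1862  0.1231] F [-0.2 -0.1 -0.4] w 0.0003 gf 0.0
[[-1.0, -0.025, 0.0], [-0.025, 1.0, -0.0], [-0.0, -0.0, -1.0]] q [-0.618  0.506  1.861  0.     0.774 -2.213]
dpos [-0.0057 -0.0098  0.0391] [-0.    0.02  0.12]
```

arm_command:
  delta_rot:
    - [0,0,0]
    - [0,0,0]
    - [0,0,0]
    - [0,0,0]
    - [0,0,0]
    - [0,0,0]
    - [0,0,0]
    - [0,0,0]
  delta_pos:
    - [-0.006,-0.01,0.02]
    - [-0.006,-0.01,0.034]
    - [-0.006,-0.01,0.038]
    - [-0.006,-0.01,0.041]
    - [-0.006,-0.01,0.043]
    - [-0.006,-0.01,0.045]
    - [-0.006,-0.01,0.046]
    - [-0.006,-0.01,0.046]
  gripper: [1,1,1,1,1,1,1,1]

```text
time: 3.27
position: [0.4602, -0.1965, 0.0777]
tool_rot: [-0.012, 1.0, -0.0, 0.0]
ft_force: [0.3, 2.1, 4.7]
grip_width: 0.0001
grip_force: 2.0
```

```bash
python3 - <<'E'
from h import *
say()
E
```

```text
t 3.27 p [ 0.4602 -0.1965  0.0777] F [0.3 2.1 4.7] w 0.0001 gf 2.0471543803614622
[[-1.0, -0.024, 0.001], [-0.024, 1.0, 0.0], [-0.001, -0.0, -1.0]] q [-6.280e-01  5.980e-01  1.866e+00  1.000e-03  6.760e-01 -2.223e+00]
```

arm_command:
  delta_rot:
    - [0,0,0]
    - [0,0,0]
    - [0,0,0]
    - [0,0,0]
    - [0,0,0]
    - [0,0,0]
    - [0,0,0]
    - [0,0,0]
  delta_pos:
    - [0,0,-0.03]
    - [0,0,-0.06]
    - [0,0,-0.09]
    - [0.02,0,-0.11]
    - [0.04,0.0,-0.12]
    - [0.06,0.0,-0.12]
    - [0.06,0.0,-0.12]
    - [0.06,0.0,-0.12]
  gripper: [1,1,1,1,1,1,1,1]

```text
time: 3.93
position: [0.3994, -0.1984, 0.1972]
tool_rot: [-0.011, 1.0, -0.0, 0.0]
ft_force: [1.0, 0.3, -0.4]
grip_width: 0.0006
grip_force: 0.0
```

```bash
python3 - <<'E'
from h import *
say()
s=cam('side');cv2.imwrite('pics/s1.png',cv2.resize(s['pixels'][100:330,60:380],(800,575)))
E
```

```text
t 3.93 p [ 0.3994 -0.1984  0.1972] F [ 1.   0.3 -0.4] w 0.0006 gf 0.0
[[-1.0, -0.022, 0.001], [-0.022, 1.0, -0.0], [-0.001, -0.0, -1.0]] q [-0.713  0.328  1.894  0.     0.919 -2.306]
```

View pics/s1.png

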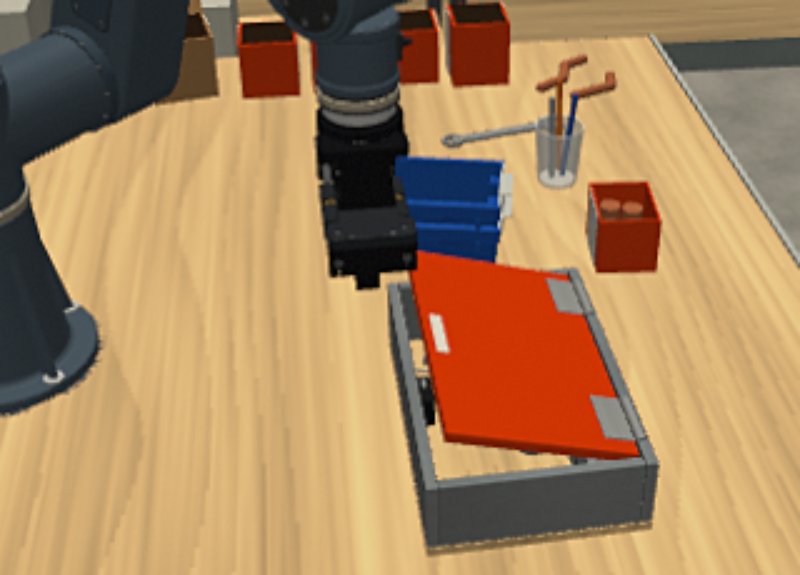

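Hatch ajar; its raised free edge runs (410,255)–(445,440). Next I pitch the tool to lift it from below, off to one side of the striker.

```bash
python3 - <<'E'
from h import *
delta([.41,-.135,.20],down(-12,50))
E
```

```text
dpos [-0.0111  0.0636 -0.003 ] [  5.77 -49.7   12.44]
```

arm_command:
  delta_rot:
    - [0,0,0]
    - [0,0,0]
    - [0.7,-6.2,1.5]
    - [1.4,-12.4,3]
    - [2.1,-18.6,4.6]
    - [2.8,-24.8,6.2]
    - [3.5,-31,7.7]
    - [4.3,-37.2,9.3]
    - [5,-43.5,10.8]
    - [5.8,-49.7,12.4]
    - [5.8,-49.7,12.4]
    - [5.8,-49.7,12.4]
  delta_pos:
    - [0,0.03,0]
    - [-0.01,0.0636,0]
    - [-0.01,0.0636,0]
    - [-0.01,0.0636,0]
    - [-0.01,0.0636,0]
    - [-0.01,0.0636,0]
    - [-0.01,0.0636,0]
    - [-0.01,0.0636,0]
    - [-0.01,0.0636,0]
    - [-0.01,0.0636,0]
    - [-0.01,0.0636,0]
    - [-0.01,0.0636,0]
  gripper: [1,1,1,1,1,1,1,1,1,1,1,1]

```text
time: 4.98
position: [0.4394, -0.0933, 0.3005]
tool_rot: [0.113, 0.923, -0.055, 0.363]
ft_force: [0.6, 1.4, 0.4]
grip_width: 0.0005
grip_force: 0.0
```

```bash
python3 - <<'E'
from h import *
say();delta([.41,-.135,.20],down(-12,50))
E
```

```text
t 4.98 p [ 0.4394 -0.0933  0.3005] F [0.6 1.4 0.4] w 0.0005 gf 0.0
[[-0.712, 0.248, 0.657], [0.168, 0.969, -0.184], [-0.682, -0.02, -0.731]] q [-0.632 -0.023  2.288  1.004  0.289 -2.853]
dpos [ 0.0825 -0.0457  0.0618] [-2.52 -6.99 -0.77]
```

```bash
python3 - <<'E'
import numpy as np
from scipy.optimize import least_squares
d=[(.528,1.434,.6243,.2216),(.344,1.767,.4885,.2228),(.598,1.866,.5004,.0777),(.328,1.894,.446,.1972),(.506,1.861,.4904,.1231)]
def f(p):
    r0,a,b,h=p;o=[]
    for q2,q3,r,z in d:
        o+=[r0+a*np.sin(q2)+b*np.sin(q2+q3)-r,h+a*np.cos(q2)+b*np.cos(q2+q3)-z]
    return o
s=least_squares(f,[0,.4,.4,.1]);print(s.x,np.abs(s.fun).max())
r0,a,b,h=s.x
# pitched sample: wrist centre
q=[-0.632,-0.023,2.288,1.004,0.289]
r=r0+a*np.sin(q[1])+b*np.sin(q[1]+q[2]);z=h+a*np.cos(q[1])+b*np.cos(q[1]+q[2])
W=np.array([r*np.cos(q[0]),r*np.sin(q[0]),z]);t=np.array([.4394,-.0933,.3005])
n=np.array([.657,-.184,-.731]) # t = W+(0,0,T)+n*T
print(np.dot(t-W,n+[0,0,1])/np.dot(n+[0,0,1],n+[0,0,1]), t-W)
E
```

```text
[-0.01592583  0.51225848  0.38339618 -0.05804852] 0.027715671261480668
0.2974560375820479 [0.22400595 0.06440774 0.09171229]
```

```bash
cat > kin.py <<'E'
import numpy as np
from scipy.optimize import least_squares
d=[(.528,1.434,.6243,.2216),(.344,1.767,.4885,.2228),(.598,1.866,.5004,.0777),(.328,1.894,.446,.1972),(.506,1.861,.4904,.1231)]
def f(p):
    r0,a,b,h=p;o=[]
    for q2,q3,r,z in d:
        r=np.sqrt(r*r-.111**2)
        o+=[r0+a*np.sin(q2)+b*np.sin(q2+q3)-r,h+a*np.cos(q2)+b*np.cos(q2+q3)-z]
    return o
s=least_squares(f,[0,.4,.4,.1])
r0,a,b,h=s.x
E
python3 - <<'E'
from kin import *
print(s.x,np.abs(s.fun).max())
q=[-0.632,-0.023,2.288,1.004,0.289]
r=r0+a*np.sin(q[1])+b*np.sin(q[1]+q[2]);z=h+a*np.cos(q[1])+b*np.cos(q[1]+q[2])
W=np.array([r*np.cos(q[0])-.111*np.sin(q[0]),r*np.sin(q[0])+.111*np.cos(q[0]),z]);t=np.array([.4394,-.0933,.3005]);print(t-W)
E
```

```text
[-0.03348485  0.51926848  0.38604598 -0.06270421] 0.029346302331697327
[ 0.17108598 -0.03441764  0.0910551 ]
```

```bash
python3 - <<'E'
from h import *
delta([.43,-.25,.28],down(-20,0))
delta([.43,-.25,.28],down(-20,0)@Rz(79))
E
```

```text
dpos [-0.0056 -0.1537  0.0376] [ 1.   43.05  5.82]
dpos [-0.0056 -0.1537  0.0376] [30.79 35.63 80.76]
```

arm_command:
  delta_rot:
    - [2.6,3,6.8]
    - [5.2,6,13.6]
    - [7.8,9,20]
    - [10.4,12,27]
    - [13,15,33.7]
    - [15.4,18,40.4]
    - [18,21,47]
    - [20.6,24,54]
    - [23.2,27,60.6]
    - [25.8,30,67.4]
    - [28,33,74]
    - [30.8,35.6,80.8]
  delta_pos:
    - [0,-0.02,0.003]
    - [0,-0.04,0.006]
    - [0,-0.06,0.01]
    - [0,-0.08,0.015]
    - [0,-0.1,0.02]
    - [0,-0.12,0.025]
    - [-0.002,-0.14,0.03]
    - [-0.004,-0.154,0.035]
    - [-0.0056,-0.154,0.0376]
    - [-0.0056,-0.154,0.0376]
    - [-0.0056,-0.154,0.0376]
    - [-0.0056,-0.154,0.0376]
  gripper: [1,1,1,1,1,1,1,1,1,1,1,1]

```text
time: 5.98
position: [0.4302, -0.2509, 0.2793]
tool_rot: [0.663, 0.745, -0.012, 0.076]
ft_force: [1.1, -0.0, -0.1]
grip_width: 0.0005
grip_force: 0.0
```

```bash
cat >> h.py <<'E'
F=np.diag([-1.,-1,1])
def fdown(yaw,pitch=0): return down(yaw,pitch)@F  # half-turned tool
E
python3 - <<'E'
from h import *
say()
delta([.43,-.25,.28],fdown(-20))
E
```

```text
t 5.98 p [ 0.4302 -0.2509  0.2793] F [ 1.1 -0.  -0.1] w 0.0005 gf 0.0
[[-0.11, 0.989, 0.097], [0.985, 0.121, -0.12], [-0.13, 0.082, -0.988]] q [-0.738  0.225  1.773 -0.028  0.991 -0.841]
dpos [ 0.0008 -0.0001 -0.0008] [ 10.58  -0.13 116.38]
```

arm_command:
  delta_rot:
    - [0.8,0,7]
    - [1.4,0,14]
    - [2,0,21]
    - [3,0,28]
    - [4,0,35]
    - [4.5,0,42]
    - [5,0,49]
    - [6,0,56]
    - [6.5,0,63]
    - [7,0,70]
    - [7.5,0,77]
    - [8,0,84]
  delta_pos:
    - [0,0,0]
    - [0,0,0]
    - [0,0,0]
    - [0,0,0]
    - [0,0,0]
    - [0,0,0]
    - [0,0,0]
    - [0,0,0]
    - [0,0,0]
    - [0,0,0]
    - [0,0,0]
    - [0,0,0]
  gripper: [1,1,1,1,1,1,1,1,1,1,1,1]

```text
time: 6.98
position: [0.4301, -0.2509, 0.279]
tool_rot: [0.994, 0.107, -0.005, 0.023]
ft_force: [0.3, 0.1, -0.2]
grip_width: 0.0008
grip_force: 0.0
```

```bash
python3 - <<'E'
from h import *
say()
delta([.42,-.28,.19],fdown(-15,40))
E
```

```text
t 6.98 p [ 0.4301 -0.2509  0.279 ] F [ 0.3  0.1 -0.2] w 0.0008 gf 0.0
[[0.977, 0.214, -0.005], [0.213, -0.976, -0.048], [-0.015, 0.046, -0.999]] q [-0.729  0.278  1.686 -0.043  1.15   0.644]
dpos [-0.0148  0.0221  0.0903] [-6.89 39.44 27.17]
```

arm_command:
  delta_rot:
    - [-1,5,3.4]
    - [-2,10,7]
    - [-3,15,10]
    - [-3.5,20,14]
    - [-4.3,25,17]
    - [-5.2,30,20.4]
    - [-6,35,24]
    - [-6.9,39.4,27.2]
    - [-6.9,39.4,27.2]
    - [-6.9,39.4,27.2]
    - [-6.9,39.4,27.2]
    - [-6.9,39.4,27.2]
  delta_pos:
    - [0,0.003,0.01]
    - [0,0.006,0.02]
    - [-0.005,0.009,0.03]
    - [-0.01,0.012,0.04]
    - [-0.014,0.015,0.05]
    - [-0.014,0.018,0.06]
    - [-0.0148,0.022,0.07]
    - [-0.0148,0.022,0.08]
    - [-0.0148,0.022,0.09]
    - [-0.0148,0.022,0.09]
    - [-0.0148,0.022,0.09]
    - [-0.0148,0.022,0.09]
  gripper: [1,1,1,1,1,1,1,1,1,1,1,1]

```text
time: 7.98
position: [0.4185, -0.2799, 0.189]
tool_rot: [0.932, -0.122, 0.338, 0.043]
ft_force: [0.5, 0.3, -0.5]
grip_width: 0.0007
grip_force: 0.0
```

```bash
python3 - <<'E'
from h import *
say()
print('edge',L(.093-.178,-.08,.133),'front',L(-.107,-.08,.084))
delta([.42,-.28,.19],fdown(-15,40))
delta([.42,-.28,.10],fdown(-15,40))
delta(L(-.068,-.085,.097),fdown(-15,40))
E
```

```text
t 7.98 p [ 0.4185 -0.2799  0.189 ] F [ 0.5  0.3 -0.5] w 0.0007 gf 0.0
[[0.742, -0.256, 0.619], [-0.198, -0.967, -0.162], [0.64, -0.002, -0.768]] q [-1.136  0.374  2.26   1.538  0.516 -0.707]
edge [ 0.45553686 -0.27590783  0.133     ] front [ 0.43354253 -0.27640695  0.084     ]
dpos [ 0.0018 -0.0003  0.0002] [-0.2   0.19  0.05]
dpos [-0.0559 -0.0001  0.0693] [-0.2   0.19  0.05]
dpos [-0.0186 -0.0131  0.1043] [-0.2   0.19  0.05]
```

arm_command:
  delta_rot:
    - [0,0,0]
    - [0,0,0]
    - [0,0,0]
    - [0,0,0]
    - [0,0,0]
    - [0,0,0]
    - [0,0,0]
    - [0,0,0]
  delta_pos:
    - [-0.018,0,0.023]
    - [-0.037,0,0.046]
    - [-0.056,0,0.069]
    - [-0.056,0,0.069]
    - [-0.043,-0.004,0.081]
    - [-0.031,-0.009,0.093]
    - [-0.0186,-0.013,0.1043]
    - [-0.0186,-0.013,0.1043]
  gripper: [1,1,1,1,1,1,1,1]

```text
time: 8.65
position: [0.4747, -0.2804, 0.0979]
tool_rot: [0.933, -0.119, 0.338, 0.044]
ft_force: [-1.5, 0.7, -1.4]
grip_width: 0.0008
grip_force: 1.3
```

```bash
python3 - <<'E'
from h import *
say()
# arc: TCP rides with hatch from here
p=np.array(status.get_obs()['position']);H=L(.093,-.085,.084)
print(H,p-H)
M=R.from_quat(status.get_obs()['tool_rot'])
lp=Rz(-YL)@(p-H); r=np.hypot(lp[0],lp[2]);a0=np.arctan2(lp[2],-lp[0]);print(r,a0)
for da in np.deg2rad([8,16,24,32,40,48,56,64,72,80,88,94]):
    q=H+Rz(YL)@np.array([-r*np.cos(a0+da),0*lp[1],r*np.sin(a0+da)])+Rz(YL)@np.array([0,lp[1],0])
    print(np.round(np.rad2deg(da)),np.round(q,3),np.round(M.inv().apply(q-p),3).tolist())
c=cam('side');cv2.imwrite('pics/s2.png',cv2.resize(c['pixels'][150:330,160:340],(600,600)))
E
```

```text
t 8.65 p [ 0.4747 -0.2804  0.0979] F [-1.5  0.7 -1.4] w 0.0008 gf 1.3227983802789822
[[0.743, -0.251, 0.62], [-0.192, -0.968, -0.162], [0.641, 0.002, -0.768]] q [-0.987  0.655  2.223  2.119  0.525 -1.22 ]
[ 0.63360449 -0.2768682   0.084     ] [-0.15888262 -0.0035791   0.01392785]
0.15953207089236832 0.08741565951601729
8.0 [ 0.478 -0.28   0.12 ] [0.017, -0.001, -0.015]
16.0 [ 0.485 -0.28   0.141] [0.035, -0.003, -0.027]
24.0 [ 0.494 -0.28   0.161] [0.055, -0.005, -0.037]
32.0 [ 0.506 -0.28   0.18 ] [0.076, -0.008, -0.044]
40.0 [ 0.521 -0.279  0.197] [0.097, -0.012, -0.048]
48.0 [ 0.538 -0.279  0.211] [0.119, -0.017, -0.048]
56.0 [ 0.556 -0.279  0.224] [0.141, -0.022, -0.046]
64.0 [ 0.576 -0.278  0.233] [0.162, -0.028, -0.041]
72.0 [ 0.598 -0.278  0.239] [0.182, -0.033, -0.033]
80.0 [ 0.62  -0.277  0.243] [0.2, -0.039, -0.022]
88.0 [ 0.642 -0.277  0.243] [0.217, -0.045, -0.009]
94.0 [ 0.659 -0.276  0.242] [0.228, -0.05, 0.003]
```

View pics/s2.png

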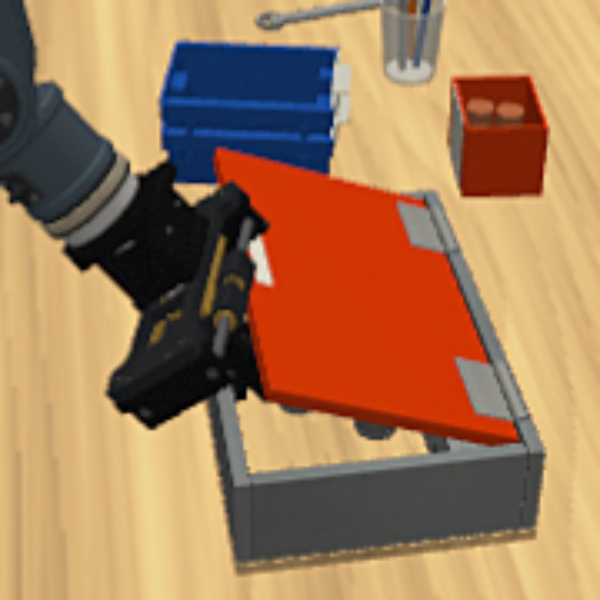

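arm_command:
  delta_rot:
    - [0,0,0]
    - [0,0,0]
    - [0,0,0]
    - [0,0,0]
    - [0,0,0]
    - [0,0,0]
    - [0,0,0]
    - [0,0,0]
    - [0,0,0]
    - [0,0,0]
  delta_pos:
    - [0.008,0,-0.008]
    - [0.017,-0.001,-0.015]
    - [0.026,-0.002,-0.021]
    - [0.035,-0.003,-0.027]
    - [0.045,-0.004,-0.032]
    - [0.055,-0.005,-0.037]
    - [0.065,-0.007,-0.041]
    - [0.076,-0.008,-0.044]
    - [0.087,-0.01,-0.046]
    - [0.097,-0.012,-0.048]
  gripper: [1,1,1,1,1,1,1,1,1,1]

```text
time: 9.53
position: [0.5185, -0.2803, 0.1984]
tool_rot: [0.932, -0.12, 0.339, 0.044]
ft_force: [-1.8, 0.5, -3.3]
grip_width: 0.0001
grip_force: 1.1
```

```bash
python3 - <<'E'
from h import *
say()
E
```

```text
t 9.53 p [ 0.5185 -0.2803  0.1984] F [-1.8  0.5 -3.3] w 0.0001 gf 1.1492511384130921
[[0.742, -0.254, 0.621], [-0.194, -0.967, -0.164], [0.642, 0.001, -0.767]] q [-0.891  0.415  2.07   1.417  0.394 -0.348]
```

arm_command:
  delta_rot:
    - [0,0,0]
    - [0,0,0]
    - [0,0,0]
    - [0,0,0]
    - [0,0,0]
    - [0,0,0]
    - [0,0,0]
    - [0,0,0]
    - [0,0,0]
    - [0,0,0]
    - [0,0,0]
    - [0,0,0]
  delta_pos:
    - [0.011,-0.002,0]
    - [0.022,-0.005,0]
    - [0.033,-0.007,0.001]
    - [0.044,-0.01,0.002]
    - [0.055,-0.013,0.004]
    - [0.065,-0.016,0.007]
    - [0.075,-0.018,0.011]
    - [0.085,-0.021,0.015]
    - [0.094,-0.024,0.02]
    - [0.103,-0.027,0.026]
    - [0.112,-0.03,0.032]
    - [0.12,-0.033,0.039]
  gripper: [1,1,1,1,1,1,1,1,1,1,1,1]

```text
time: 10.53
position: [0.6402, -0.2778, 0.2452]
tool_rot: [0.932, -0.12, 0.338, 0.044]
ft_force: [-1.3, -0.6, -0.9]
grip_width: 0.0
grip_force: 0.4
```

arm_command:
  delta_rot:
    - [0,0,0]
    - [0,0,0]
    - [0,0,0]
    - [0,0,0]
  delta_pos:
    - [0.006,-0.003,0.006]
    - [0.011,-0.005,0.012]
    - [0.011,-0.005,0.012]
    - [0.011,-0.005,0.012]
  gripper: [1,1,1,1]

```text
time: 10.87
position: [0.655, -0.2772, 0.2433]
tool_rot: [0.932, -0.12, 0.338, 0.044]
ft_force: [-12.9, -0.3, 7.2]
grip_width: 0.0004
grip_force: 6.8
```

```bash
python3 - <<'E'
from h import *
say()
c=cam('side');cv2.imwrite('pics/s3.png',cv2.resize(c['pixels'][100:340,150:390],(600,600)))
delta([.46,-.194,.30],fdown(1.3))
E
```

```text
t 10.87 p [ 0.655  -0.2772  0.2433] F [-12.9  -0.3   7.2] w 0.0004 gf 6.798136665020138
[[0.743, -0.254, 0.619], [-0.194, -0.967, -0.164], [0.641, 0.002, -0.768]] q [-0.67   0.456  1.751  0.761  0.38   0.521]
dpos [-0.1246 -0.0309 -0.178 ] [  5.65 -39.58 -15.32]
```

View pics/s3.png

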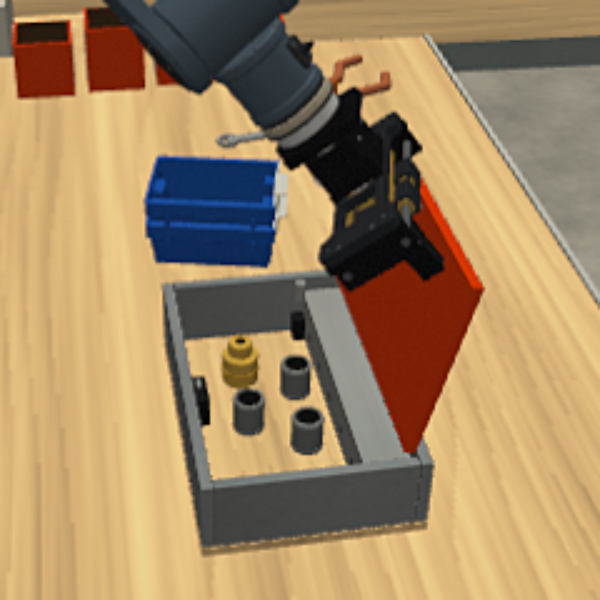

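The hatch stands open. Inside are three sockets, at (295,375), (249,412) and (307,430), and one lampholder at (240,362). I back off to a viewing pose.

arm_command:
  delta_rot:
    - [0,0,0]
    - [0,0,0]
    - [0,0,0]
    - [0.8,-5.5,-2]
    - [1.6,-11,-4.2]
    - [2.4,-17,-6.5]
    - [3.2,-23,-8.8]
    - [4,-29,-11]
    - [4.8,-34,-13]
    - [5.6,-39.6,-15.3]
    - [5.6,-39.6,-15.3]
    - [5.6,-39.6,-15.3]
  delta_pos:
    - [-0.022,-0.005,-0.03]
    - [-0.044,-0.01,-0.06]
    - [-0.066,-0.016,-0.09]
    - [-0.088,-0.022,-0.12]
    - [-0.106,-0.026,-0.15]
    - [-0.125,-0.031,-0.178]
    - [-0.125,-0.031,-0.178]
    - [-0.125,-0.031,-0.178]
    - [-0.125,-0.031,-0.178]
    - [-0.125,-0.031,-0.178]
    - [-0.125,-0.031,-0.178]
    - [-0.125,-0.031,-0.178]
  gripper: [-1,-1,-1,-1,-1,-1,-1,-1,-1,-1,-1,-1]

```text
time: 11.92
position: [0.462, -0.194, 0.2989]
tool_rot: [1.0, 0.011, 0.001, 0.0]
ft_force: [-0.2, 0.8, 0.5]
grip_width: 0.0726
grip_force: 0.0
```

```bash
python3 - <<'E'
from h import *
say()
c=cam('wrist');cv2.imwrite('pics/w2.png',c['pixels'])
np.save('w2.npy',c['pose'])
delta([.43,.16,.30],fdown(-12.2))
E
```

```text
t 11.92 p [ 0.462  -0.194   0.2989] F [-0.2  0.8  0.5] w 0.0726 gf 0.0
[[1.0, 0.021, 0.002], [0.021, -1.0, -0.001], [0.002, 0.001, -1.0]] q [-6.210e-01  2.680e-01  1.639e+00  1.000e-03  1.233e+00  9.280e-01]
dpos [-0.0235 -0.3541 -0.0013] [-0.02 -0.06 13.39]
```

View pics/w2.png

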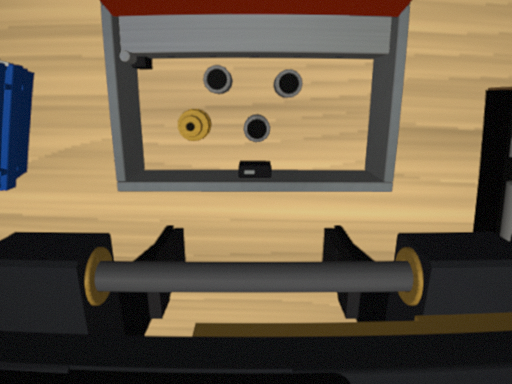

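The wrist view shows socket tops at (217,79), (288,83) and (257,128), and the holder neck at (190,126).

```bash
cat >> h.py <<'E'
def bores(c,seeds,zs,r=14):
    g=cv2.cvtColor(c['pixels'],cv2.COLOR_BGR2GRAY);out=[]
    for (u,v),z in zip(seeds,zs):
        m=np.zeros_like(g);cv2.circle(m,(int(u),int(v)),r,255,-1);m&=(g<45).astype(np.uint8)*255
        k=big(m);(x,y),rr=cv2.minEnclosingCircle(k);P=onz(c,x,y,z);out.append(P);print(np.round((x,y,rr),1),np.round(P,4),'locker',np.round(Rz(-YL)@(P-C),4))
    return out
E
python3 - <<'E'
from h import *
c=cam('wrist');bores(c,[(217,79),(288,83),(257,128),(190,126)],[.048,.048,.048,.06])
E
```

```text
[217.   77.6   9.8] [ 0.5579 -0.1487  0.048 ] locker [0.0202 0.0448 0.048 ]
[289.   81.6   9.8] [ 0.5551 -0.2334  0.048 ] locker [ 0.0155 -0.0397  0.048 ]
[257.  127.3   9.3] [ 0.501  -0.1971  0.048 ] locker [-0.0378 -0.0022  0.048 ]
[190.3 125.1   3.4] [ 0.5031 -0.1182  0.06  ] locker [-0.0339  0.0766  0.06  ]
```

arm_command:
  delta_rot:
    - [0,0,1.3]
    - [0,0,2.6]
    - [0,0,4]
    - [0,0,5.3]
    - [0,0,6.6]
    - [0,0,8]
    - [0,0,9.3]
    - [0,0,10.6]
    - [0,0,12]
    - [0,0,13.4]
    - [0,0,13.4]
    - [0,0,13.4]
  delta_pos:
    - [-0.002,-0.035,0]
    - [-0.004,-0.07,0]
    - [-0.007,-0.106,0]
    - [-0.009,-0.141,0]
    - [-0.012,-0.177,0]
    - [-0.014,-0.212,0]
    - [-0.016,-0.248,0]
    - [-0.019,-0.283,0]
    - [-0.021,-0.319,0]
    - [-0.0235,-0.354,0]
    - [-0.0235,-0.354,0]
    - [-0.0235,-0.354,0]
  gripper: [-1,-1,-1,-1,-1,-1,-1,-1,-1,-1,-1,-1]

```text
time: 13.02
position: [0.4286, 0.1603, 0.2988]
tool_rot: [0.995, -0.105, 0.001, 0.0]
ft_force: [0.5, -0.2, 0.3]
grip_width: 0.0868
grip_force: 0.0
```

```bash
python3 - <<'E'
from h import *
say()
c=cam('wrist');cv2.imwrite('pics/w3.png',c['pixels'])
m=masks(c['pixels'])
k=big(m['b']);r=rect(c,k,.096);print(r,cv2.boundingRect(k))
E
```

```text
t 13.02 p [0.4286 0.1603 0.2988] F [ 0.5 -0.2  0.3] w 0.0868 gf 0.0
[[0.978, -0.208, 0.001], [-0.208, -0.978, -0.001], [0.001, 0.0, -1.0]] q [ 1.140e-01  2.020e-01  1.732e+00 -1.000e-03  1.206e+00  1.894e+00]
((0.5081334710121155, 0.16008701920509338), (0.11520452052354813, 0.1544884294271469), 77.85340881347656) (180, 16, 115, 152)
```

View pics/w3.png

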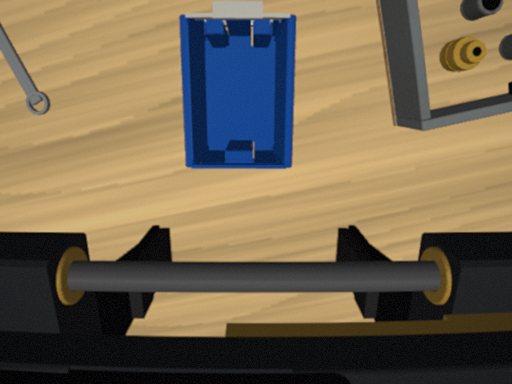

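The bin fills (180–295, 16–168), with the label bar at the top, (237,10). I'll pinch the +y rim band of the upper bin.

```bash
cat >> h.py <<'E'
YB=-12.2; B=np.array([.512,.159,0])
def Bn(x,y,z): return B+Rz(YB)@np.array([x,y,z])
E
python3 - <<'E'
from h import *
print(Bn(0,.054,0));delta(Bn(0,.054,.16),fdown(YB));delta(Bn(0,.054,.076),fdown(YB))
E
```

```text
[0.52341154 0.21178046 0.        ]
dpos [ 0.0809 -0.0713  0.1389] [ 0.04 -0.09  0.08]
dpos [ 0.0808 -0.0714  0.2229] [ 0.04 -0.09  0.08]
```

arm_command:
  delta_rot:
    - [0,0,0]
    - [0,0,0]
    - [0,0,0]
    - [0,0,0]
    - [0,0,0]
    - [0,0,0]
    - [0,0,0]
    - [0,0,0]
    - [0,0,0]
    - [0,0,0]
    - [0,0,0]
    - [0,0,0]
  delta_pos:
    - [0.02,-0.018,0.02]
    - [0.04,-0.036,0.04]
    - [0.061,-0.054,0.06]
    - [0.081,-0.0715,0.09]
    - [0.081,-0.0715,0.12]
    - [0.081,-0.0715,0.14]
    - [0.081,-0.0715,0.16]
    - [0.081,-0.0715,0.18]
    - [0.081,-0.0715,0.2]
    - [0.081,-0.0715,0.215]
    - [0.081,-0.0715,0.223]
    - [0.081,-0.0715,0.223]
  gripper: [0.08,0.08,0.08,0.08,0.08,0.08,0.08,0.08,0.08,0.08,0.08,0.08]

```text
time: 14.07
position: [0.5239, 0.2099, 0.0744]
tool_rot: [0.994, -0.108, -0.001, 0.001]
ft_force: [-0.8, -0.6, 0.1]
grip_width: 0.0403
grip_force: 0.0
```

arm_command:
  delta_rot:
    - [0,0,0]
    - [0,0,0]
    - [0,0,0]
    - [0,0,0]
    - [0,0,0]
    - [0,0,0]
    - [0,0,0]
    - [0,0,0]
  delta_pos:
    - [0,0,0]
    - [0,0,0]
    - [0,0,0]
    - [0,0,0]
    - [0,0,0]
    - [0,0,0]
    - [0,0,0]
    - [0,0,0]
  gripper: [0.8,0.8,0.8,0.8,0.8,1,1,1]
  grip_force: 12

```text
time: 14.73
position: [0.5253, 0.2122, 0.0766]
tool_rot: [0.994, -0.106, 0.001, 0.0]
ft_force: [0.2, 0.1, 5.4]
grip_width: 0.0111
grip_force: 12.1
```

```bash
python3 - <<'E'
from h import *
say()
E
```

```text
t 14.73 p [0.5253 0.2122 0.0766] F [0.2 0.1 5.4] w 0.0111 gf 12.11744501022622
[[0.978, -0.211, 0.003], [-0.211, -0.978, -0.001], [0.003, 0.0, -1.0]] q [ 1.870e-01  6.570e-01  1.700e+00 -1.000e-03  7.820e-01  1.971e+00]
```

arm_command:
  delta_rot:
    - [0,0,0]
    - [0,0,0]
    - [0,0,0]
    - [0,0,0]
    - [0,0,0]
    - [0,0,0]
    - [0,0,0]
    - [0,0,0]
    - [0,0,0]
  delta_pos:
    - [0,0,0]
    - [0,0,0]
    - [0,0,-0.005]
    - [0,0,-0.005]
    - [0,0,-0.005]
    - [0,0,-0.005]
    - [0,0,-0.005]
    - [0,0,-0.005]
    - [0,0,-0.005]
  gripper: [0.6,0.6,0.6,0.8,1,1,1,1,1]
  grip_force: 40

```text
time: 15.48
position: [0.5253, 0.2123, 0.0812]
tool_rot: [0.994, -0.106, 0.001, -0.0]
ft_force: [1.0, 1.7, 2.3]
grip_width: 0.0098
grip_force: 39.7
```

```bash
python3 - <<'E'
from h import *
say()
E
```

```text
t 15.48 p [0.5253 0.2123 0.0812] F [1.  1.7 2.3] w 0.0098 gf 39.71025307662785
[[0.977, -0.211, 0.002], [-0.211, -0.977, -0.0], [0.002, -0.0, -1.0]] q [ 1.870e-01  6.490e-01  1.698e+00 -1.000e-03  7.920e-01  1.971e+00]
```

arm_command:
  delta_rot:
    - [0,0,0]
    - [0,0,0]
    - [0,0,0]
    - [0,0,0]
    - [0,0,0]
    - [0,0,0]
    - [0,0,0]
    - [0,0,0]
    - [0,0,0]
    - [0,0,0]
    - [0,0,0]
    - [0,0,0]
  delta_pos:
    - [0,0,-0.01]
    - [0,0,-0.025]
    - [0,0,-0.045]
    - [0,0,-0.065]
    - [0,0,-0.08]
    - [-0.02,-0.024,-0.08]
    - [-0.041,-0.048,-0.08]
    - [-0.062,-0.072,-0.08]
    - [-0.083,-0.096,-0.08]
    - [-0.105,-0.12,-0.08]
    - [-0.126,-0.147,-0.08]
    - [-0.126,-0.147,-0.08]
  gripper: [1,1,1,1,1,1,1,1,1,1,1,1]

```text
time: 16.48
position: [0.4291, 0.3869, 0.1609]
tool_rot: [0.995, -0.104, -0.0, -0.001]
ft_force: [-0.7, -0.3, -1.6]
grip_width: 0.0098
grip_force: 39.1
```

```bash
python3 - <<'E'
from h import *
say()
c=cam('side');cv2.imwrite('pics/s4.png',cv2.resize(c['pixels'][60:300,80:400],(800,600)))
E
```

```text
t 16.48 p [0.4291 0.3869 0.1609] F [-0.7 -0.3 -1.6] w 0.0098 gf 39.06851730309427
[[0.978, -0.207, -0.0], [-0.207, -0.978, 0.002], [-0.001, -0.002, -1.0]] q [5.390e-01 5.420e-01 1.614e+00 2.000e-03 9.850e-01 2.317e+00]
```

View pics/s4.png

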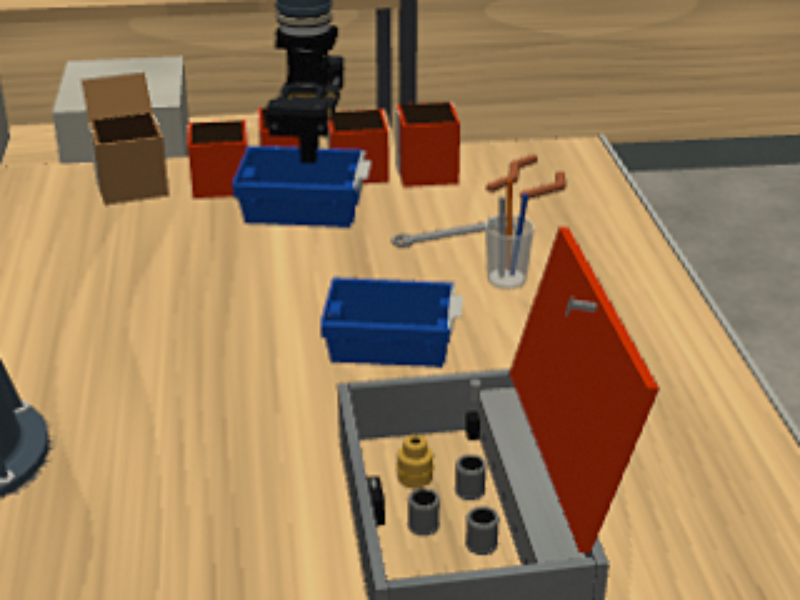

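The upper bin is held level at (300,185), the lower bin stays at (390,320), and the hatch stands open. I set the upper bin down.

arm_command:
  delta_rot:
    - [0,0,0]
    - [0,0,0]
    - [0,0,0]
    - [0,0,0]
    - [0,0,0]
    - [0,0,0]
    - [0,0,0]
    - [0,0,0]
    - [0,0,0]
    - [0,0,0]
    - [0,0,0]
    - [0,0,0]
  delta_pos:
    - [0,0,0.03]
    - [0,0,0.06]
    - [0,0,0.085]
    - [0,0,0.1]
    - [0,0,0.108]
    - [0,0,0.111]
    - [0,0,0.111]
    - [0,0,0.111]
    - [0,0,0.111]
    - [0,0,0.111]
    - [0,0,0.08]
    - [0,0,0.04]
  gripper: [1,1,1,1,1,1,1,0.3,0.08,0.08,0.08,0.08]

```text
time: 17.53
position: [0.4308, 0.381, 0.1189]
tool_rot: [0.994, -0.106, -0.002, 0.002]
ft_force: [1.2, 1.1, 0.3]
grip_width: 0.0349
grip_force: 0.0
```

```bash
python3 - <<'E'
from h import *
say()
delta([.43,.16,.30],fdown(YB))
E
```

```text
t 17.53 p [0.4308 0.381  0.1189] F [1.2 1.1 0.3] w 0.0349 gf 0.0
[[0.977, -0.211, -0.005], [-0.211, -0.977, -0.004], [-0.004, 0.005, -1.0]] q [ 5.310e-01  6.020e-01  1.647e+00 -2.000e-03  8.990e-01  2.315e+00]
dpos [ 0.0452  0.2172 -0.1801] [0.3  0.22 0.  ]
```

arm_command:
  delta_rot:
    - [0,0,0]
    - [0,0,0]
    - [0,0,0]
    - [0,0,0]
    - [0,0,0]
    - [0,0,0]
    - [0,0,0]
    - [0,0,0]
    - [0,0,0]
    - [0,0,0]
  delta_pos:
    - [0,0,-0.03]
    - [0,0,-0.06]
    - [0.009,0.03,-0.09]
    - [0.018,0.06,-0.12]
    - [0.027,0.1,-0.15]
    - [0.036,0.14,-0.18]
    - [0.045,0.18,-0.18]
    - [0.045,0.217,-0.18]
    - [0.045,0.217,-0.18]
    - [0.045,0.217,-0.18]
  gripper: [-1,-1,-1,-1,-1,-1,-1,-1,-1,-1]

```text
time: 18.37
position: [0.4305, 0.1582, 0.3022]
tool_rot: [0.994, -0.108, 0.002, 0.0]
ft_force: [-0.1, -0.3, 1.1]
grip_width: 0.0863
grip_force: 0.0
```

```bash
python3 - <<'E'
from h import *
say()
c=cam('wrist');cv2.imwrite('pics/w4.png',c['pixels'])
m=masks(c['pixels']);cs=[k for k in cv2.findContours(m['b'],cv2.RETR_EXTERNAL,cv2.CHAIN_APPROX_NONE)[0] if cv2.contourArea(k)>300]
for k in cs: print(cv2.boundingRect(k),rect(c,k,.064))
t=cam('top');m=masks(t['pixels'])['b'];
for k in cv2.findContours(m,cv2.RETR_EXTERNAL,cv2.CHAIN_APPROX_NONE)[0]:
    if cv2.contourArea(k)>300: print('top',cv2.boundingRect(k),rect(t,k,.064))
E
```

```text
t 18.37 p [0.4305 0.1582 0.3022] F [-0.1 -0.3  1.1] w 0.0863 gf 0.0
[[0.977, -0.215, 0.004], [-0.215, -0.977, -0.001], [0.004, 0.0, -1.0]] q [ 0.109  0.199  1.726 -0.002  1.213  1.897]
(70, 140, 105, 120) ((0.4155694246292114, 0.3277987539768219), (0.12181030213832855, 0.15632644295692444), 77.71304321289062)
(185, 26, 104, 139) ((0.5081412196159363, 0.16003933548927307), (0.11522574722766876, 0.15459345281124115), 77.92701721191406)
top (0, 288, 21, 58) ((0.15689972043037415, 0.8125360012054443), (0.17085397243499756, 0.06563369184732437), 7.547058582305908)
top (149, 213, 37, 59) ((0.4156716465950012, 0.3324201703071594), (0.11136915534734726, 0.15336273610591888), 77.75682067871094)
```

View pics/w4.png

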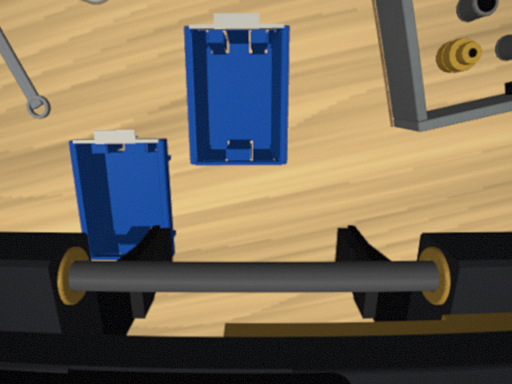

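The lower bin (185–289, 26–165) has not moved, and the upper bin stands at (70–175, 140–260). I now turn the tool around and go to the first socket.

arm_command:
  delta_rot:
    - [0,0,-7]
    - [0,0,-14]
    - [0,0,-21]
    - [0,0,-28]
    - [0,0,-35]
    - [0,0,-42]
    - [0,0,-49]
    - [0,0,-56]
    - [0,0,-63]
    - [0,0,-70]
    - [0,0,-77]
    - [0,0,-84]
  delta_pos:
    - [0.005,0.013,0]
    - [0.01,0.026,0]
    - [0.015,0.039,0]
    - [0.02,0.052,0]
    - [0.025,0.065,0]
    - [0.03,0.078,0]
    - [0.035,0.091,0]
    - [0.04,0.104,0]
    - [0.045,0.117,0]
    - [0.05,0.13,0]
    - [0.053,0.143,0]
    - [0.053,0.15,0]
  gripper: [-1,-1,-1,-1,-1,-1,-1,-1,-1,-1,-1,-1]

```text
time: 19.47
position: [0.4521, 0.0032, 0.3009]
tool_rot: [0.808, 0.59, 0.001, 0.001]
ft_force: [0.4, -0.2, 0.1]
grip_width: 0.087
grip_force: 0.0
```

```bash
python3 - <<'E'
from h import *
say()
delta([.54,-.149,.25],down(1.3))
E
```

```text
t 19.47 p [0.4521 0.0032 0.3009] F [ 0.4 -0.2  0.1] w 0.087 gf 0.0
[[0.305, 0.952, 0.002], [0.952, -0.305, -0.001], [-0.0, 0.003, -1.0]] q [-0.241  0.191  1.742 -0.     1.207  0.069]
dpos [-0.1181  0.13    0.0512] [ 1.0000e-01  1.4000e-01 -1.0906e+02]
```

arm_command:
  delta_rot:
    - [0,0,-7]
    - [0,0,-14]
    - [0,0,-21]
    - [0,0,-28]
    - [0,0,-35]
    - [0,0,-42]
    - [0,0,-49]
    - [0,0,-56]
    - [0,0,-63]
    - [0,0,-70]
    - [0,0,-77]
    - [0,0,-84]
  delta_pos:
    - [-0.011,0.012,0.005]
    - [-0.022,0.024,0.01]
    - [-0.033,0.036,0.015]
    - [-0.043,0.048,0.02]
    - [-0.054,0.06,0.025]
    - [-0.065,0.072,0.03]
    - [-0.076,0.084,0.035]
    - [-0.087,0.096,0.04]
    - [-0.097,0.108,0.045]
    - [-0.108,0.12,0.05]
    - [-0.118,0.13,0.051]
    - [-0.118,0.13,0.051]
  gripper: [-1,-1,-1,-1,-1,-1,-1,-1,-1,-1,-1,-1]

```text
time: 20.47
position: [0.5402, -0.1506, 0.2493]
tool_rot: [0.206, 0.979, -0.0, 0.002]
ft_force: [-0.3, -0.5, 0.6]
grip_width: 0.087
grip_force: 0.0
```

```bash
python3 - <<'E'
from h import *
say()
delta([.558,-.149,.14],down(1.3))
E
```

```text
t 20.47 p [ 0.5402 -0.1506  0.2493] F [-0.3 -0.5  0.6] w 0.087 gf 0.0
[[-0.915, 0.404, 0.003], [0.404, 0.915, -0.002], [-0.003, -0.0, -1.0]] q [-0.471  0.408  1.567 -0.     1.163 -1.627]
dpos [-0.0153  0.0087  0.1094] [ -0.06   0.18 -25.1 ]
```

arm_command:
  delta_rot:
    - [0,0,-7]
    - [0,0,-14]
    - [0,0,-20]
    - [0,0,-25]
    - [0,0,-25]
    - [0,0,-25]
    - [0,0,-25]
  delta_pos:
    - [-0.005,0.003,0.025]
    - [-0.01,0.006,0.05]
    - [-0.015,0.009,0.075]
    - [-0.015,0.009,0.1]
    - [-0.015,0.009,0.109]
    - [-0.015,0.009,0.109]
    - [-0.015,0.009,0.109]
  gripper: [-1,-1,-1,-1,-1,-1,-1]

```text
time: 21.05
position: [0.5557, -0.1468, 0.1411]
tool_rot: [-0.007, 1.0, -0.0, 0.001]
ft_force: [0.2, -0.5, 0.6]
grip_width: 0.0873
grip_force: 0.0
```

```bash
cat >> h.py <<'E'
def lookbore(name,P,z,r=60):
    "find dark bore near the predicted point P in the wrist picture"
    c=cam('wrist');cv2.imwrite(f'pics/{name}.png',c['pixels']);u,v=proj(c,np.array([P[0],P[1],z]));print('pred',round(u),round(v))
    return c,u,v
E
python3 - <<'E'
from h import *
say()
c,u,v=lookbore('w5',(.558,-.149),.048)
E
```

```text
t 21.05 p [ 0.5557 -0.1468  0.1411] F [ 0.2 -0.5  0.6] w 0.0873 gf 0.0
[[-1.0, -0.014, 0.001], [-0.014, 1.0, -0.0], [-0.001, -0.0, -1.0]] q [-0.453  0.566  1.638  0.     0.936 -2.037]
pred 251 198
```

View pics/w5.png

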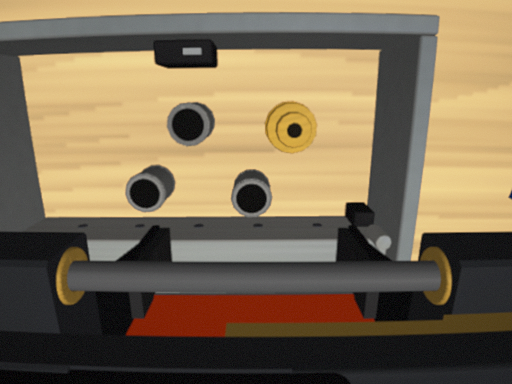

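All four items are where predicted: the socket 1 bore is at (251,195), and the others are at (189,124), (147,193) and, for the holder, (294,129). From here I check numerically.

```bash
python3 - <<'E'
from h import *
c=cam('wrist');P=bores(c,[(251,195),(147,193),(189,124),(294,129)],[.048,.048,.048,.06],20)
o=status.get_obs();print(o['position'])
delta([P[0][0],P[0][1],.017],down(1.3))
E
```

```text
[251.8 197.   14.4] [ 0.5582 -0.1488  0.048 ] locker [0.0205 0.0447 0.048 ]
[145.5 191.5  14.6] [ 0.5549 -0.2336  0.048 ] locker [ 0.0153 -0.04    0.048 ]
[188.6 123.   15.6] [ 0.5009 -0.1971  0.048 ] locker [-0.0379 -0.0023  0.048 ]
[294.8 128.9   6.3] [ 0.5032 -0.1185  0.06  ] locker [-0.0338  0.0763  0.06  ]
[ 0.55641818 -0.1476551   0.14263125]
dpos [-0.0013 -0.0009  0.1256] [-0.11  0.24 -0.51]
```

arm_command:
  delta_rot:
    - [0,0,0]
    - [0,0,0]
    - [0,0,0]
    - [0,0,0]
    - [0,0,0]
    - [0,0,0]
    - [0,0,0]
    - [0,0,0]
    - [0,0,0]
    - [0,0,0]
    - [0,0,0]
    - [0,0,0]
  delta_pos:
    - [-0.0015,-0.001,0.03]
    - [-0.0015,-0.001,0.06]
    - [-0.0015,-0.001,0.09]
    - [-0.0015,-0.001,0.11]
    - [-0.0015,-0.001,0.121]
    - [-0.0015,-0.001,0.124]
    - [-0.0015,-0.001,0.124]
    - [-0.0015,-0.001,0.124]
    - [-0.0015,-0.001,0.124]
    - [-0.0015,-0.001,0.124]
    - [-0.0015,-0.001,0.124]
    - [-0.0015,-0.001,0.124]
  gripper: [-0.4,-0.4,-0.4,-0.4,-0.4,-0.4,-0.4,1,1,1,1,1]
  grip_force: 30

```text
time: 22.15
position: [0.5573, -0.1488, 0.018]
tool_rot: [-0.007, 1.0, -0.001, 0.001]
ft_force: [0.3, 0.0, 0.7]
grip_width: 0.0355
grip_force: 0.0
```

arm_command:
  delta_rot:
    - [0,0,0]
    - [0,0,0]
    - [0,0,0]
    - [0,0,0]
    - [0,0,0]
    - [0,0,0]
    - [0,0,0]
  delta_pos:
    - [0,0,0]
    - [0,0,-0.02]
    - [0,0,-0.05]
    - [0,0,-0.085]
    - [0,0,-0.12]
    - [0,0,-0.15]
    - [0,0,-0.15]
  gripper: [1,1,1,1,1,1,1]

```text
time: 22.73
position: [0.5603, -0.1501, 0.1735]
tool_rot: [-0.007, 1.0, -0.003, 0.006]
ft_force: [0.6, -0.9, -1.8]
grip_width: 0.0313
grip_force: 30.0
```

```bash
sed -i 's/B=np.array(\[.512,.159,0\])/B=np.array([.5127,.1591,0])/' h.py; python3 - <<'E'
from h import *
say();delta(Bn(.035,-.004,.14),down(YB))
E
```

```text
t 22.73 p [ 0.5603 -0.1501  0.1735] F [ 0.6 -0.9 -1.8] w 0.0313 gf 30.00001771375537
[[-1.0, -0.015, 0.013], [-0.015, 1.0, -0.006], [-0.013, -0.006, -1.0]] q [-0.454  0.523  1.608  0.     0.997 -2.04 ]
dpos [0.0103 0.2983 0.0315] [-0.27  0.76 13.04]
```

```bash
python3 - <<'E'
from h import *
o=status.get_obs();c=cam('wrist');p=np.array(o['position']);zt=p[2]+.030
u,v=proj(c,p+[0,0,.03]);print('pred',u,v)
g=cv2.cvtColor(c['pixels'],cv2.COLOR_BGR2GRAY);x0,y0=int(u)-50,int(v)-60
cr=c['pixels'][y0:y0+120,x0:x0+100];cv2.imwrite('pics/w6.png',cv2.resize(cr,None,fx=4,fy=4))
E
```

```text
pred 253.16819646494437 273.31928423716977
```

View pics/w6.png

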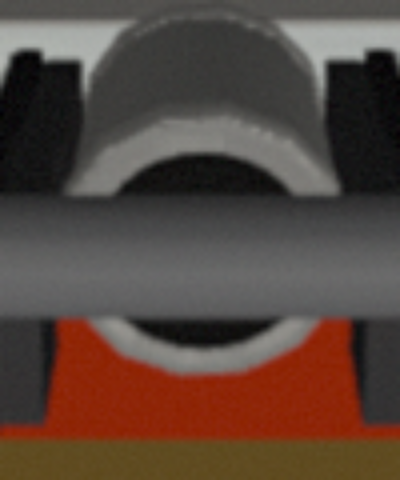

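The held socket's ring centre is at about (253,274), within 2 px of the prediction, so it sits centred and upright. I carry it to the lower bin.

arm_command:
  delta_rot:
    - [0,0,1.5]
    - [0,0,3]
    - [0,0,4.5]
    - [0,0,6]
    - [0,0,7.5]
    - [0,0,9]
    - [0,0,10.5]
    - [0,0,12]
    - [0,0,13]
    - [0,0,13]
    - [0,0,13]
  delta_pos:
    - [0.001,0.036,0]
    - [0.002,0.072,0]
    - [0.004,0.108,0]
    - [0.005,0.144,0]
    - [0.006,0.18,0]
    - [0.008,0.216,0]
    - [0.009,0.252,0.01]
    - [0.0103,0.28,0.02]
    - [0.0103,0.298,0.0315]
    - [0.0103,0.298,0.0315]
    - [0.0103,0.298,0.0315]
  gripper: [1,1,1,1,1,1,1,1,1,1,1]

```text
time: 23.7
position: [0.54, 0.15, 0.1332]
tool_rot: [0.105, 0.995, -0.001, -0.002]
ft_force: [-0.3, -0.2, -0.9]
grip_width: 0.0316
grip_force: 30.0
```

```bash
python3 - <<'E'
from h import *
say();delta(Bn(.035,-.004,.012),down(YB));print(Bn(.035,-.004,0))
E
```

```text
t 23.7 p [0.54   0.15   0.1332] F [-0.3 -0.2 -0.9] w 0.0316 gf 30.00008984003216
[[-0.978, 0.208, -0.004], [0.208, 0.978, -0.001], [0.003, -0.002, -1.0]] q [ 7.200e-02  5.640e-01  1.676e+00 -1.000e-03  9.050e-01 -1.288e+00]
dpos [-0.0068 -0.0006  0.1212] [-0.12 -0.19  0.18]
[0.54606426 0.14779397 0.        ]
```

arm_command:
  delta_rot:
    - [0,0,0]
    - [0,0,0]
    - [0,0,0]
    - [0,0,0]
    - [0,0,0]
    - [0,0,0]
  delta_pos:
    - [-0.006,0,0.02]
    - [-0.006,0,0.05]
    - [-0.006,0,0.07]
    - [-0.006,0,0.07]
    - [-0.006,0,0.07]
    - [-0.006,0,0.07]
  gripper: [1,1,1,1,1,1]

```text
time: 24.2
position: [0.549, 0.1471, 0.0663]
tool_rot: [0.107, 0.994, -0.0, 0.001]
ft_force: [0.3, -1.0, -1.7]
grip_width: 0.0314
grip_force: 30.0
```

```bash
python3 - <<'E'
from h import *
say();delta(Bn(.035,-.004,.012),down(YB))
E
```

```text
t 24.2 p [0.549  0.1471 0.0663] F [ 0.3 -1.  -1.7] w 0.0314 gf 29.999930248595774
[[-0.977, 0.212, 0.003], [0.212, 0.977, -0.001], [-0.003, -0.0, -1.0]] q [ 6.600e-02  6.750e-01  1.701e+00 -1.000e-03  7.630e-01 -1.291e+00]
dpos [0.0032 0.0001 0.0543] [-0.    0.17 -0.05]
```

arm_command:
  delta_rot:
    - [0,0,0]
    - [0,0,0]
    - [0,0,0]
    - [0,0,0]
    - [0,0,0]
    - [0,0,0]
    - [0,0,0]
    - [0,0,0]
    - [0,0,0]
    - [0,0,0]
    - [0,0,0]
    - [0,0,0]
  delta_pos:
    - [0.003,0,0.015]
    - [0.003,0,0.03]
    - [0.003,0,0.043]
    - [0.003,0,0.051]
    - [0.003,0,0.055]
    - [0.003,0,0.055]
    - [0.003,0,0.055]
    - [0.003,0,0.055]
    - [0.003,0,0.055]
    - [0.003,0,0.03]
    - [0.003,0,-0.01]
    - [0.003,0,-0.05]
  gripper: [1,1,1,1,1,1,0.03,0.03,0.03,0.03,0.03,0.03]

```text
time: 25.2
position: [0.544, 0.1485, 0.116]
tool_rot: [0.106, 0.994, -0.0, -0.001]
ft_force: [0.3, 0.5, 0.7]
grip_width: 0.0419
grip_force: 0.0
```

```bash
python3 - <<'E'
from h import *
say();delta([.545,-.2327,.16],down(1.3))
c=cam('wrist');bores(c,[proj(c,Bn(.035,-.004,.0405))],[.0405],25)
E
```

```text
t 25.2 p [0.544  0.1485 0.116 ] F [0.3 0.5 0.7] w 0.0419 gf 0.0
[[-0.977, 0.211, -0.002], [0.211, 0.977, -0.001], [0.001, -0.001, -1.0]] q [ 6.900e-02  5.930e-01  1.681e+00 -1.000e-03  8.690e-01 -1.289e+00]
dpos [-0.0814 -0.3725 -0.0437] [ -0.05  -0.09 -13.49]
[254.  206.   15.3] [0.5471 0.1481 0.0405] locker [0.0162 0.3418 0.0405]
```

arm_command:
  delta_rot:
    - [0,0,0]
    - [0,0,-2]
    - [0,0,-4]
    - [0,0,-6]
    - [0,0,-8]
    - [0,0,-10]
    - [0,0,-12]
    - [0,0,-13.5]
    - [0,0,-13.5]
    - [0,0,-13.5]
    - [0,0,-13.5]
    - [0,0,-13.5]
  delta_pos:
    - [0,0,-0.034]
    - [-0.01,-0.038,-0.044]
    - [-0.02,-0.076,-0.044]
    - [-0.03,-0.114,-0.044]
    - [-0.04,-0.152,-0.044]
    - [-0.05,-0.19,-0.044]
    - [-0.06,-0.228,-0.044]
    - [-0.07,-0.266,-0.044]
    - [-0.08,-0.304,-0.044]
    - [-0.09,-0.342,-0.044]
    - [-0.0914,-0.371,-0.044]
    - [-0.0914,-0.371,-0.044]
  gripper: [-0.4,-0.4,-0.4,-0.4,-0.4,-0.4,-0.4,-0.4,-0.4,-0.4,-0.4,-0.4]

```text
time: 26.25
position: [0.5564, -0.2401, 0.1605]
tool_rot: [-0.009, 1.0, -0.003, 0.002]
ft_force: [0.6, -0.2, -0.8]
grip_width: 0.0609
grip_force: 0.0
```

arm_command:
  delta_rot:
    - [0,0,0]
    - [0,0,0]
    - [0,0,0]
  delta_pos:
    - [0,0,0]
    - [0,0,0]
    - [0,0,0]
  gripper: [-0.4,-0.4,-0.4]

```text
time: 26.5
position: [0.5558, -0.2317, 0.1598]
tool_rot: [-0.012, 1.0, 0.0, 0.001]
ft_force: [-0.3, 0.3, 0.2]
grip_width: 0.0609
grip_force: 0.0
```

```bash
python3 - <<'E'
from h import *
say();c=cam('wrist')
P=bores(c,[proj(c,q) for q in ([.5549,-.2336,.048],[.5009,-.1971,.048],[.5032,-.1185,.06])],[.048,.048,.06],20)
delta([P[0][0],P[0][1],.018],down(1.3))
E
```

```text
t 26.5 p [ 0.5558 -0.2317  0.1598] F [-0.3  0.3  0.2] w 0.0609 gf 0.0
[[-1.0, -0.024, 0.001], [-0.024, 1.0, 0.0], [-0.001, 0.0, -1.0]] q [-5.810e-01  5.720e-01  1.552e+00  1.000e-03  1.016e+00 -2.176e+00]
[251.5 188.2  13.6] [ 0.5551 -0.2335  0.048 ] locker [ 0.0155 -0.0398  0.048 ]
[298.5 124.3  14.4] [ 0.501  -0.1969  0.048 ] locker [-0.0378 -0.002   0.048 ]
[400.4 131.6   5.9] [ 0.5032 -0.1181  0.06  ] locker [-0.0337  0.0767  0.06  ]
dpos [ 0.0011 -0.0019  0.1419] [0.   0.07 0.12]
```

arm_command:
  delta_rot:
    - [0,0,0]
    - [0,0,0]
    - [0,0,0]
    - [0,0,0]
    - [0,0,0]
    - [0,0,0]
    - [0,0,0]
    - [0,0,0]
    - [0,0,0]
    - [0,0,0]
    - [0,0,0]
    - [0,0,0]
  delta_pos:
    - [0.001,-0.002,0.04]
    - [0.001,-0.002,0.08]
    - [0.001,-0.002,0.11]
    - [0.001,-0.002,0.13]
    - [0.001,-0.002,0.139]
    - [0.001,-0.002,0.142]
    - [0.001,-0.002,0.142]
    - [0.001,-0.002,0.142]
    - [0.001,-0.002,0.142]
    - [0.001,-0.002,0.142]
    - [0.001,-0.002,0.142]
    - [0.001,-0.002,0.142]
  gripper: [-0.4,-0.4,-0.4,-0.4,-0.4,-0.4,1,1,1,1,1,1]

```text
time: 27.55
position: [0.5557, -0.2354, 0.0188]
tool_rot: [-0.011, 1.0, -0.0, 0.001]
ft_force: [-0.1, 0.9, 3.9]
grip_width: 0.0316
grip_force: 30.0
```

arm_command:
  delta_rot:
    - [0,0,0]
    - [0,0,0]
    - [0,0,0]
    - [0,0,0]
    - [0,0,0]
    - [0,0,0]
  delta_pos:
    - [0,0,-0.02]
    - [0,0,-0.05]
    - [0,0,-0.085]
    - [0,0,-0.12]
    - [0,0,-0.15]
    - [0,0,-0.15]
  gripper: [1,1,1,1,1,1]

```text
time: 28.05
position: [0.5586, -0.2377, 0.1746]
tool_rot: [-0.012, 1.0, -0.004, 0.006]
ft_force: [0.7, -1.0, -0.5]
grip_width: 0.0311
grip_force: 30.0
```

arm_command:
  delta_rot:
    - [0,0,1]
    - [0,0,2.5]
    - [0,0,4]
    - [0,0,5.5]
    - [0,0,7]
    - [0,0,8.5]
    - [0,0,10]
    - [0,0,11.5]
    - [0,0,13]
    - [0,0,13.5]
    - [0,0,13.5]
    - [0,0,13.5]
  delta_pos:
    - [0.003,0.038,0]
    - [0.006,0.076,0]
    - [0.009,0.114,0]
    - [0.012,0.152,0]
    - [0.015,0.19,0]
    - [0.018,0.228,0]
    - [0.021,0.266,0]
    - [0.024,0.304,0]
    - [0.028,0.342,0]
    - [0.032,0.375,0.02]
    - [0.0324,0.397,0.05]
    - [0.0324,0.397,0.08]
  gripper: [1,1,1,1,1,1,1,1,1,1,1,1]

```text
time: 29.05
position: [0.5132, 0.165, 0.0869]
tool_rot: [0.104, 0.995, 0.001, 0.002]
ft_force: [0.3, -1.1, -1.7]
grip_width: 0.0315
grip_force: 30.0
```

arm_command:
  delta_rot:
    - [0,0,0]
    - [0,0,0]
    - [0,0,0]
  delta_pos:
    - [0,0,0]
    - [0,0,0]
    - [0,0,0]
  gripper: [1,1,1]

```text
time: 29.3
position: [0.5143, 0.1602, 0.088]
tool_rot: [0.107, 0.994, -0.0, 0.001]
ft_force: [0.4, -0.4, -1.2]
grip_width: 0.0314
grip_force: 30.0
```

```bash
python3 - <<'E'
from h import *
say();delta(Bn(0,.004,.012),down(YB))
o=status.get_obs();c=cam('wrist');print(proj(c,np.array(o['position'])+[0,0,.03]));
E
```

```text
t 29.3 p [0.5143 0.1602 0.088 ] F [ 0.4 -0.4 -1.2] w 0.0314 gf 30.00001751817763
[[-0.977, 0.212, 0.002], [0.212, 0.977, -0.001], [-0.002, -0.0, -1.0]] q [ 9.500e-02  6.130e-01  1.765e+00 -1.000e-03  7.620e-01 -1.261e+00]
dpos [0.0015 0.0026 0.076 ] [-0.01  0.13 -0.03]
(np.float64(253.63126758555777), np.float64(272.6624487257804))
```

arm_command:
  delta_rot:
    - [0,0,0]
    - [0,0,0]
    - [0,0,0]
    - [0,0,0]
    - [0,0,0]
    - [0,0,0]
    - [0,0,0]
    - [0,0,0]
    - [0,0,0]
    - [0,0,0]
    - [0,0,0]
    - [0,0,0]
  delta_pos:
    - [0.002,0.002,0.02]
    - [0.002,0.002,0.045]
    - [0.002,0.002,0.063]
    - [0.002,0.002,0.073]
    - [0.002,0.002,0.0765]
    - [0.002,0.002,0.0765]
    - [0.002,0.002,0.0765]
    - [0.002,0.002,0.0765]
    - [0.002,0.002,0.0765]
    - [0.002,0.002,0.05]
    - [0.002,0.002,0.01]
    - [0.002,0.002,-0.03]
  gripper: [1,1,1,1,1,1,0.03,0.03,0.03,0.03,0.03,0.03]

```text
time: 30.35
position: [0.5112, 0.1631, 0.1182]
tool_rot: [0.106, 0.994, -0.0, -0.001]
ft_force: [-0.3, 1.0, 0.4]
grip_width: 0.0424
grip_force: 0.0
```

```bash
python3 - <<'E'
from h import *
say();delta([.501,-.197,.16],down(1.3))
c=cam('wrist')
for q in bores(c,[proj(c,Bn(.035,-.004,.0405)),proj(c,Bn(0,.004,.0405))],[.0405]*2,16): print(Rz(-YB)@(q-B))
E
```

```text
t 30.35 p [0.5112 0.1631 0.1182] F [-0.3  1.   0.4] w 0.0424 gf 0.0
[[-0.977, 0.211, -0.001], [0.211, 0.977, -0.001], [0.001, -0.001, -1.0]] q [ 1.010e-01  5.610e-01  1.749e+00 -1.000e-03  8.320e-01 -1.257e+00]
dpos [-0.066  -0.3541 -0.0415] [ -0.05  -0.06 -13.49]
[244.5 248.   14.6] [0.547  0.1481 0.0405] locker [0.0161 0.3418 0.0405]
[253.8 203.6  15.3] [0.5132 0.1627 0.0405] locker [-0.0174  0.3572  0.0405]
[ 0.03588827 -0.00353229  0.0405    ]
[-0.00032443  0.00363867  0.0405    ]
```

Both sockets are placed as intended. Next is the third one.

arm_command:
  delta_rot:
    - [0,0,0]
    - [0,0,-2]
    - [0,0,-4]
    - [0,0,-6]
    - [0,0,-8]
    - [0,0,-10]
    - [0,0,-12]
    - [0,0,-13.5]
    - [0,0,-13.5]
    - [0,0,-13.5]
    - [0,0,-13.5]
    - [0,0,-13.5]
  delta_pos:
    - [0,0,-0.034]
    - [-0.008,-0.038,-0.0415]
    - [-0.015,-0.076,-0.0415]
    - [-0.022,-0.114,-0.0415]
    - [-0.029,-0.152,-0.0415]
    - [-0.036,-0.19,-0.0415]
    - [-0.043,-0.228,-0.0415]
    - [-0.05,-0.266,-0.0415]
    - [-0.057,-0.304,-0.0415]
    - [-0.066,-0.342,-0.0415]
    - [-0.066,-0.354,-0.0415]
    - [-0.066,-0.354,-0.0415]
  gripper: [-0.4,-0.4,-0.4,-0.4,-0.4,-0.4,-0.4,-0.4,-0.4,-0.4,-0.4,-0.4]

```text
time: 31.4
position: [0.5022, -0.2006, 0.1596]
tool_rot: [-0.009, 1.0, -0.001, 0.002]
ft_force: [-0.3, -0.1, -1.0]
grip_width: 0.061
grip_force: 0.0
```

arm_command:
  delta_rot:
    - [0,0,0]
    - [0,0,0]
    - [0,0,0]
  delta_pos:
    - [0,0,0]
    - [0,0,0]
    - [0,0,0]
  gripper: [-0.4,-0.4,-0.4]

```text
time: 31.65
position: [0.5016, -0.1949, 0.1592]
tool_rot: [-0.012, 1.0, 0.0, 0.0]
ft_force: [-0.3, 0.2, 0.3]
grip_width: 0.0612
grip_force: 0.0
```

```bash
python3 - <<'E'
from h import *
say();c=cam('wrist')
P=bores(c,[proj(c,q) for q in ([.5009,-.1971,.048],[.5032,-.1185,.06])],[.048,.06],20)
delta([P[0][0],P[0][1],.018],down(1.3))
E
```

```text
t 31.65 p [ 0.5016 -0.1949  0.1592] F [-0.3  0.2  0.3] w 0.0612 gf 0.0
[[-1.0, -0.025, 0.001], [-0.025, 1.0, 0.0], [-0.001, 0.0, -1.0]] q [-5.790e-01  4.980e-01  1.715e+00  1.000e-03  9.280e-01 -2.175e+00]
[250.9 188.9  13.8] [ 0.5013 -0.1971  0.048 ] locker [-0.0374 -0.0023  0.048 ]
[347.5 198.    5.6] [ 0.5038 -0.1181  0.06  ] locker [-0.0332  0.0767  0.06  ]
dpos [ 0.0006 -0.0022  0.1412] [0.   0.06 0.13]
```

arm_command:
  delta_rot:
    - [0,0,0]
    - [0,0,0]
    - [0,0,0]
    - [0,0,0]
    - [0,0,0]
    - [0,0,0]
    - [0,0,0]
    - [0,0,0]
    - [0,0,0]
    - [0,0,0]
    - [0,0,0]
    - [0,0,0]
  delta_pos:
    - [0.0005,-0.002,0.04]
    - [0.0005,-0.002,0.08]
    - [0.0005,-0.002,0.11]
    - [0.0005,-0.002,0.13]
    - [0.0005,-0.002,0.139]
    - [0.0005,-0.002,0.141]
    - [0.0005,-0.002,0.141]
    - [0.0005,-0.002,0.141]
    - [0.0005,-0.002,0.141]
    - [0.0005,-0.002,0.141]
    - [0.0005,-0.002,0.141]
    - [0.0005,-0.002,0.141]
  gripper: [-0.4,-0.4,-0.4,-0.4,-0.4,-0.4,1,1,1,1,1,1]

```text
time: 32.7
position: [0.502, -0.1989, 0.0191]
tool_rot: [-0.011, 1.0, -0.0, 0.001]
ft_force: [-0.5, 1.4, 5.3]
grip_width: 0.031
grip_force: 30.0
```

arm_command:
  delta_rot:
    - [0,0,0]
    - [0,0,0]
    - [0,0,0]
    - [0,0,0]
    - [0,0,0]
    - [0,0,0]
  delta_pos:
    - [0,0,-0.02]
    - [0,0,-0.05]
    - [0,0,-0.085]
    - [0,0,-0.12]
    - [0,0,-0.15]
    - [0,0,-0.15]
  gripper: [1,1,1,1,1,1]

```text
time: 33.2
position: [0.5047, -0.2009, 0.1742]
tool_rot: [-0.012, 1.0, -0.004, 0.006]
ft_force: [0.9, -0.9, -1.6]
grip_width: 0.0313
grip_force: 30.0
```

arm_command:
  delta_rot:
    - [0,0,1]
    - [0,0,2.5]
    - [0,0,4]
    - [0,0,5.5]
    - [0,0,7]
    - [0,0,8.5]
    - [0,0,10]
    - [0,0,11.5]
    - [0,0,13]
    - [0,0,13.5]
    - [0,0,13.5]
    - [0,0,13.5]
  delta_pos:
    - [0.001,0.036,0]
    - [0.003,0.072,0]
    - [0.004,0.108,0]
    - [0.006,0.144,0]
    - [0.007,0.18,0]
    - [0.009,0.216,0]
    - [0.01,0.252,0]
    - [0.012,0.288,0]
    - [0.013,0.324,0]
    - [0.0145,0.345,0.02]
    - [0.0145,0.36,0.05]
    - [0.0145,0.36,0.08]
  gripper: [1,1,1,1,1,1,1,1,1,1,1,1]

```text
time: 34.2
position: [0.4787, 0.1637, 0.0873]
tool_rot: [0.104, 0.995, 0.0, 0.002]
ft_force: [-0.2, -0.2, -1.8]
grip_width: 0.031
grip_force: 30.0
```

arm_command:
  delta_rot:
    - [0,0,0]
    - [0,0,0]
    - [0,0,0]
  delta_pos:
    - [0,0,0]
    - [0,0,0]
    - [0,0,0]
  gripper: [1,1,1]

```text
time: 34.45
position: [0.4792, 0.1604, 0.0884]
tool_rot: [0.106, 0.994, -0.0, 0.001]
ft_force: [0.3, 0.6, -1.1]
grip_width: 0.0317
grip_force: 30.0
```

```bash
python3 - <<'E'
from h import *
say();delta(Bn(-.036,-.004,.012),down(YB))
E
```

```text
t 34.45 p [0.4792 0.1604 0.0884] F [ 0.3  0.6 -1.1] w 0.0317 gf 29.999990165233612
[[-0.977, 0.212, 0.002], [0.212, 0.977, -0.001], [-0.002, -0.0, -1.0]] q [ 1.020e-01  5.830e-01  1.849e+00 -1.000e-03  7.090e-01 -1.255e+00]
dpos [0.0031 0.0018 0.0764] [-0.01  0.12 -0.02]
```

arm_command:
  delta_rot:
    - [0,0,0]
    - [0,0,0]
    - [0,0,0]
    - [0,0,0]
    - [0,0,0]
    - [0,0,0]
    - [0,0,0]
    - [0,0,0]
    - [0,0,0]
    - [0,0,0]
    - [0,0,0]
    - [0,0,0]
  delta_pos:
    - [0.003,0.002,0.02]
    - [0.003,0.002,0.045]
    - [0.003,0.002,0.063]
    - [0.003,0.002,0.073]
    - [0.003,0.002,0.0765]
    - [0.003,0.002,0.0765]
    - [0.003,0.002,0.0765]
    - [0.003,0.002,0.0765]
    - [0.003,0.002,0.0765]
    - [0.003,0.002,0.05]
    - [0.003,0.002,0.01]
    - [0.003,0.002,-0.03]
  gripper: [1,1,1,1,1,1,0.03,0.03,0.03,0.03,0.03,0.03]

```text
time: 35.45
position: [0.4752, 0.1632, 0.1187]
tool_rot: [0.106, 0.994, -0.0, -0.001]
ft_force: [0.5, 0.5, -0.1]
grip_width: 0.0419
grip_force: 0.0
```

```bash
python3 - <<'E'
from h import *
say();c=cam('wrist')
for q in bores(c,[proj(c,Bn(.036,-.004,.0405)),proj(c,Bn(0,.004,.0405)),proj(c,Bn(-.036,-.004,.0405))],[.0405]*3,16): print(Rz(-YB)@(q-B))
# upper bin grasp band pose
t=cam('top');m=masks(t['pixels'])['b']
k=big(m,120,205,190,300);print(rect(t,k,.064))
E
```

```text
t 35.45 p [0.4752 0.1632 0.1187] F [ 0.5  0.5 -0.1] w 0.0419 gf 0.0
[[-0.977, 0.211, -0.001], [0.211, 0.977, -0.001], [0.001, -0.001, -1.0]] q [ 1.090e-01  5.270e-01  1.833e+00 -1.000e-03  7.830e-01 -1.249e+00]
[254.  293.5  12. ] [0.5526 0.1468 0.0405] locker [0.0216 0.3404 0.0405]
[263.2 246.5  14.5] [0.5132 0.1627 0.0405] locker [-0.0174  0.3572  0.0405]
[254.  202.9  15.2] [0.4768 0.1631 0.0405] locker [-0.0538  0.3584  0.0405]
[ 0.04158372 -0.00356222  0.0405    ]
[-0.00031765  0.00360915  0.0405    ]
[-0.03591488 -0.00366906  0.0405    ]
((0.4152977764606476, 0.32998430728912354), (0.11628858000040054, 0.15306031703948975), 77.75682067871094)
```

All three sockets are in the lower bin. Next I look at the upper bin from above, then pick it up.

```bash
python3 - <<'E'
from h import *
delta([.525,.31,.30],down(YB))
E
```

```text
dpos [-0.0152  0.1527 -0.1753] [0.24 0.84 0.04]
```

arm_command:
  delta_rot:
    - [0,0,0]
    - [0,0,0]
    - [0,0,0]
    - [0,0,0]
    - [0,0,0]
    - [0,0,0]
    - [0,0,0]
    - [0,0,0]
    - [0,0,0]
    - [0,0,0]
  delta_pos:
    - [0,0,-0.035]
    - [0,0,-0.07]
    - [-0.003,0.02,-0.105]
    - [-0.006,0.05,-0.135]
    - [-0.01,0.08,-0.165]
    - [-0.015,0.11,-0.18]
    - [-0.0152,0.14,-0.18]
    - [-0.0152,0.153,-0.18]
    - [-0.0152,0.153,-0.18]
    - [-0.0152,0.153,-0.18]
  gripper: [-1,-1,-1,-1,-1,-1,-1,-1,-1,-1]

```text
time: 36.38
position: [0.5219, 0.3094, 0.2965]
tool_rot: [0.105, 0.994, -0.001, -0.001]
ft_force: [-0.0, -0.7, -1.3]
grip_width: 0.0863
grip_force: 0.0
```

```bash
python3 - <<'E'
from h import *
say();c=cam('wrist');cv2.imwrite('pics/w7.png',c['pixels'])
m=masks(c['pixels'])
for k in cv2.findContours(m['b'],cv2.RETR_EXTERNAL,cv2.CHAIN_APPROX_NONE)[0]:
    if cv2.contourArea(k)>300: r=rect(c,k,.064);print(cv2.boundingRect(k),r,[np.round(Rz(-YB)@(np.append(p,0)-B),4)[:2].tolist() for p in cv2.boxPoints(r)])
E
```

```text
t 36.38 p [0.5219 0.3094 0.2965] F [-0.  -0.7 -1.3] w 0.0863 gf 0.0
[[-0.978, 0.21, -0.001], [0.21, 0.978, -0.003], [0.001, -0.003, -1.0]] q [ 0.352  0.431  1.388 -0.002  1.325 -1.007]
(79, 113, 107, 125) ((0.5086907148361206, 0.16292014718055725), (0.12073393166065216, 0.15448132157325745), 77.68677520751953) [[-0.0821, -0.0573], [0.0724, -0.0576], [0.0726, 0.0631], [-0.0818, 0.0634]]
(201, 0, 107, 138) ((0.41946887969970703, 0.3304610550403595), (0.11512062698602676, 0.14748600125312805), 77.80416870117188) [[-0.2011, 0.0902], [-0.0536, 0.0902], [-0.0536, 0.2054], [-0.2011, 0.2053]]
```

```bash
python3 - <<'E'
from h import *
delta([.4321,.3825,.12],down(YB));delta([.4321,.3825,.049],down(YB))
E
```

```text
dpos [0.1031 0.0538 0.1764] [-0.18 -0.07  0.03]
dpos [0.103  0.054  0.2474] [-0.18 -0.07  0.03]
```

arm_command:
  delta_rot:
    - [0,0,0]
    - [0,0,0]
    - [0,0,0]
    - [0,0,0]
    - [0,0,0]
    - [0,0,0]
    - [0,0,0]
    - [0,0,0]
  delta_pos:
    - [0.034,0.018,0.01]
    - [0.068,0.036,0.03]
    - [0.103,0.054,0.06]
    - [0.103,0.054,0.1]
    - [0.103,0.054,0.14]
    - [0.103,0.054,0.17]
    - [0.103,0.054,0.177]
    - [0.103,0.054,0.177]
  gripper: [0.08,0.08,0.08,0.08,0.08,0.08,0.08,0.08]

```text
time: 37.1
position: [0.4322, 0.3817, 0.1182]
tool_rot: [0.107, 0.994, -0.003, -0.002]
ft_force: [0.4, -1.7, -0.3]
grip_width: 0.0438
grip_force: 0.0
```

arm_command:
  delta_rot:
    - [0,0,0]
    - [0,0,0]
    - [0,0,0]
  delta_pos:
    - [0,0,0]
    - [0,0,0]
    - [0,0,0]
  gripper: [0.08,0.08,0.08]

```text
time: 37.35
position: [0.4359, 0.3847, 0.1232]
tool_rot: [0.106, 0.994, 0.001, 0.003]
ft_force: [0.3, -0.5, 0.2]
grip_width: 0.0405
grip_force: 0.0
```

```bash
python3 - <<'E'
from h import *
say();delta([.4321,.3825,.049],down(YB))
E
```

```text
t 37.35 p [0.4359 0.3847 0.1232] F [ 0.3 -0.5  0.2] w 0.0405 gf 0.0
[[-0.977, 0.212, 0.006], [0.212, 0.977, 0.002], [-0.005, 0.003, -1.0]] q [ 0.532  0.598  1.638 -0.002  0.9   -0.825]
dpos [ 0.0036 -0.0032  0.0741] [ 0.17  0.3  -0.03]
```

arm_command:
  delta_rot:
    - [0,0,0]
    - [0,0,0]
    - [0,0,0]
    - [0,0,0]
    - [0,0,0]
    - [0,0,0]
    - [0,0,0]
    - [0,0,0]
    - [0,0,0]
    - [0,0,0]
    - [0,0,0]
    - [0,0,0]
  delta_pos:
    - [0.003,-0.002,0.03]
    - [0.003,-0.002,0.055]
    - [0.003,-0.002,0.07]
    - [0.003,-0.002,0.073]
    - [0.003,-0.002,0.073]
    - [0.003,-0.002,0.073]
    - [0.003,-0.002,0.073]
    - [0.003,-0.002,0.073]
    - [0.003,-0.002,0.073]
    - [0.003,-0.002,0.073]
    - [0.003,-0.002,0.073]
    - [0.003,-0.002,0.073]
  gripper: [0.08,0.08,0.08,0.08,0.08,0.6,0.7,0.8,1,1,1,1]
  grip_force: 45

```text
time: 38.35
position: [0.4312, 0.3832, 0.0483]
tool_rot: [0.106, 0.994, 0.0, 0.001]
ft_force: [-0.5, 0.7, 4.0]
grip_width: 0.0103
grip_force: 44.8
```

```bash
python3 - <<'E'
from h import *
say()
E
```

```text
t 38.35 p [0.4312 0.3832 0.0483] F [-0.5  0.7  4. ] w 0.0103 gf 44.81679813936353
[[-0.977, 0.211, 0.002], [0.211, 0.977, 0.0], [-0.002, 0.001, -1.0]] q [ 0.534  0.712  1.686 -0.002  0.742 -0.823]
```

arm_command:
  delta_rot:
    - [0,0,0]
    - [0,0,0]
    - [0,0,0]
    - [0,0,0]
    - [0,0,0]
    - [0,0,0]
    - [0,0,0]
    - [0,0,0]
  delta_pos:
    - [0,0,-0.01]
    - [0,0,-0.025]
    - [0,0,-0.05]
    - [0,0,-0.075]
    - [0,0,-0.1]
    - [0,0,-0.125]
    - [0,0,-0.15]
    - [0,0,-0.15]
  gripper: [1,1,1,1,1,1,1,1]

```text
time: 39.02
position: [0.4331, 0.3846, 0.203]
tool_rot: [0.106, 0.994, 0.003, 0.005]
ft_force: [1.2, 1.1, -0.9]
grip_width: 0.0101
grip_force: 44.1
```

arm_command:
  delta_rot:
    - [0,0,5]
    - [0,0,12]
    - [0,0,19]
    - [0,0,26]
    - [0,0,33]
    - [0,0,40]
    - [0,0,47]
    - [0,0,54]
    - [0,0,61]
    - [0,0,68]
    - [0,0,75]
    - [0,0,82]
  delta_pos:
    - [-0.005,-0.01,0]
    - [-0.01,-0.02,0]
    - [-0.016,-0.032,0]
    - [-0.022,-0.044,0]
    - [-0.028,-0.056,0]
    - [-0.034,-0.068,0]
    - [-0.04,-0.08,0]
    - [-0.046,-0.092,0]
    - [-0.052,-0.104,0]
    - [-0.058,-0.116,0]
    - [-0.064,-0.128,0]
    - [-0.064,-0.128,0]
  gripper: [1,1,1,1,1,1,1,1,1,1,1,1]

```text
time: 40.02
position: [0.4659, 0.242, 0.1969]
tool_rot: [0.735, 0.678, -0.001, 0.001]
ft_force: [-0.5, 0.6, -1.1]
grip_width: 0.0101
grip_force: 44.1
```

```bash
python3 - <<'E'
from h import *
say();delta(Bn(.001,-.054,.19),fdown(YB))
E
```

```text
t 40.02 p [0.4659 0.242  0.1969] F [-0.5  0.6 -1.1] w 0.0101 gf 44.06457637902349
[[0.081, 0.997, -0.0], [0.997, -0.081, -0.002], [-0.002, -0.0, -1.0]] q [ 0.267  0.429  1.709 -0.003  1.005  0.35 ]
dpos [-0.1325  0.0472  0.0072] [ 0.12  0.11 97.57]
```

arm_command:
  delta_rot:
    - [0,0,7]
    - [0,0,14]
    - [0,0,21]
    - [0,0,28]
    - [0,0,35]
    - [0,0,42]
    - [0,0,49]
    - [0,0,56]
    - [0,0,63]
    - [0,0,70]
    - [0,0,77]
    - [0,0,84]
  delta_pos:
    - [-0.012,0.004,0]
    - [-0.024,0.008,0]
    - [-0.036,0.012,0]
    - [-0.048,0.016,0]
    - [-0.06,0.02,0]
    - [-0.072,0.025,0]
    - [-0.084,0.03,0]
    - [-0.096,0.034,0]
    - [-0.108,0.038,0]
    - [-0.12,0.043,0]
    - [-0.132,0.047,0]
    - [-0.132,0.047,0]
  gripper: [1,1,1,1,1,1,1,1,1,1,1,1]

```text
time: 41.02
position: [0.5034, 0.1072, 0.1971]
tool_rot: [1.0, 0.012, 0.0, 0.001]
ft_force: [0.5, 0.3, -1.5]
grip_width: 0.0104
grip_force: 44.1
```

arm_command:
  delta_rot:
    - [0,0,7]
    - [0,0,12]
    - [0,0,12]
    - [0,0,12]
    - [0,0,12]
  delta_pos:
    - [0,0,0]
    - [0,0,0]
    - [0,0,0]
    - [0,0,0]
    - [0,0,0]
  gripper: [1,1,1,1,1]

```text
time: 41.43
position: [0.5028, 0.1093, 0.1975]
tool_rot: [0.996, -0.088, 0.0, 0.0]
ft_force: [-0.3, 0.4, -2.5]
grip_width: 0.01
grip_force: 44.1
```

```bash
python3 - <<'E'
from h import *
say();delta(Bn(.001,-.054,.13),fdown(YB))
c=cam('side');cv2.imwrite('pics/s5.png',cv2.resize(c['pixels'][90:270,150:390],(800,600)))
E
```

```text
t 41.43 p [0.5028 0.1093 0.1975] F [-0.3  0.4 -2.5] w 0.01 gf 44.07183690927923
[[0.985, -0.175, 0.0], [-0.175, -0.985, -0.001], [0.0, 0.001, -1.0]] q [-3.000e-03  4.140e-01  1.734e+00 -1.000e-03  9.930e-01  1.744e+00]
dpos [-0.      0.0032  0.0675] [ 0.03 -0.02  2.14]
```

View pics/s5.png

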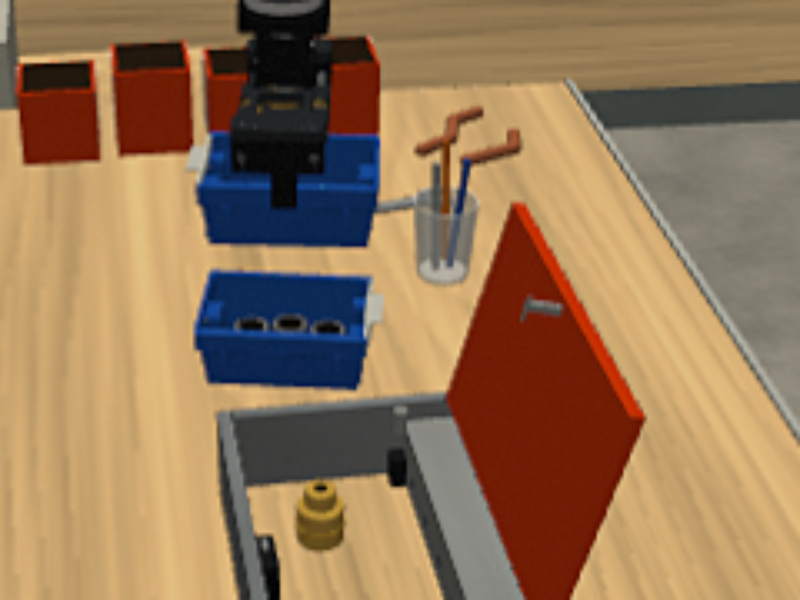

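The upper bin is held turned at (290,190), above the lower bin at (285,325), which holds the three sockets. I lower it.

arm_command:
  delta_rot:
    - [0,0,2.1]
    - [0,0,2.1]
    - [0,0,2.1]
    - [0,0,2.1]
    - [0,0,2.1]
    - [0,0,2.1]
    - [0,0,2.1]
  delta_pos:
    - [0,0.003,0.02]
    - [0,0.003,0.045]
    - [0,0.003,0.065]
    - [0,0.003,0.072]
    - [0,0.003,0.072]
    - [0,0.003,0.072]
    - [0,0.003,0.072]
  gripper: [1,1,1,1,1,1,1]

```text
time: 42.07
position: [0.504, 0.1063, 0.127]
tool_rot: [0.994, -0.107, 0.002, 0.0]
ft_force: [-0.0, -1.3, -1.3]
grip_width: 0.0103
grip_force: 44.1
```

```bash
python3 - <<'E'
from h import *
say();delta(Bn(.001,-.054,.103),fdown(YB))
c=cam('wrist');m=masks(c['pixels'])
k=big(m['b']);zr=status.get_obs()['position'][2]-.0483+.064
r=rect(c,k,zr);print(cv2.boundingRect(k),r,[np.round(Rz(-YB)@(np.append(p,0)-B),4)[:2].tolist() for p in cv2.boxPoints(r)])
E
```

```text
t 42.07 p [0.504  0.1063 0.127 ] F [-0.  -1.3 -1.3] w 0.0103 gf 44.072820246219635
[[0.977, -0.212, 0.004], [-0.212, -0.977, -0.001], [0.004, -0.0, -1.0]] q [-9.000e-03  5.230e-01  1.800e+00 -1.000e-03  8.140e-01  1.776e+00]
dpos [-0.0018  0.0006  0.024 ] [-0.02 -0.23 -0.06]
(3, 81, 262, 181) ((0.5536416172981262, 0.14905798435211182), (0.11485551297664642, 0.08288408815860748), 77.83312225341797) [[0.0007, -0.0586], [0.0836, -0.0586], [0.0835, 0.0563], [0.0007, 0.0562]]
```

arm_command:
  delta_rot:
    - [0,0,0]
    - [0,0,0]
    - [0,0,0]
    - [0,0,0]
    - [0,0,0]
    - [0,0,0]
  delta_pos:
    - [-0.0018,-0.001,0.006]
    - [-0.0018,-0.001,0.012]
    - [-0.0018,-0.001,0.018]
    - [-0.0018,-0.001,0.022]
    - [-0.0018,-0.001,0.024]
    - [-0.0018,-0.001,0.024]
  gripper: [1,1,1,1,1,1]

```text
time: 42.62
position: [0.4994, 0.1081, 0.1019]
tool_rot: [0.994, -0.107, -0.001, 0.0]
ft_force: [-4.3, 0.4, 6.4]
grip_width: 0.0105
grip_force: 45.2
```

```bash
python3 - <<'E'
from h import *
say()
E
```

```text
t 42.62 p [0.4994 0.1081 0.1019] F [-4.3  0.4  6.4] w 0.0105 gf 45.24062538519502
[[0.977, -0.213, -0.002], [-0.213, -0.977, 0.0], [-0.002, 0.0, -1.0]] q [-0.006  0.564  1.823  0.     0.756  1.779]
```

arm_command:
  delta_rot:
    - [0,0,0]
    - [0,0,0]
    - [0,0,0]
    - [0,0,0]
  delta_pos:
    - [0,0,-0.002]
    - [0,0,-0.002]
    - [0,0,-0.002]
    - [0,0,-0.002]
  gripper: [1,1,1,1]

```text
time: 42.95
position: [0.5012, 0.1077, 0.1038]
tool_rot: [0.994, -0.107, 0.0, 0.0]
ft_force: [-2.3, 0.1, 1.0]
grip_width: 0.0105
grip_force: 44.8
```

```bash
python3 - <<'E'
from h import *
say();delta(Bn(.001,-.053,.103),fdown(YB))
c=cam('wrist');m=masks(c['pixels'])
k=big(m['b']);zr=status.get_obs()['position'][2]-.0483+.064
r=rect(c,k,zr);print(cv2.boundingRect(k),r,[np.round(Rz(-YB)@(np.append(p,0)-B),4)[:2].tolist() for p in cv2.boxPoints(r)])
E
```

```text
t 42.95 p [0.5012 0.1077 0.1038] F [-2.3  0.1  1. ] w 0.0105 gf 44.75010612979531
[[0.977, -0.213, 0.001], [-0.213, -0.977, -0.001], [0.001, 0.0, -1.0]] q [-6.000e-03  5.620e-01  1.820e+00 -1.000e-03  7.590e-01  1.779e+00]
dpos [0.0014 0.0003 0.0008] [ 0.02 -0.05 -0.07]
(0, 84, 265, 178) ((0.5505596995353699, 0.1540859043598175), (0.12143731862306595, 0.08189524710178375), 78.26715850830078) [[-0.0024, -0.058], [0.0795, -0.0573], [0.0785, 0.0642], [-0.0034, 0.0635]]
```

arm_command:
  delta_rot:
    - [0,0,0]
    - [0,0,0]
    - [0,0,0]
    - [0,0,0]
    - [0,0,0]
  delta_pos:
    - [0,0,-0.003]
    - [0.002,0,-0.003]
    - [0.002,0,-0.003]
    - [0.002,0,-0.003]
    - [0.002,0,-0.003]
  gripper: [1,1,1,1,1]

```text
time: 43.42
position: [0.5037, 0.1071, 0.1069]
tool_rot: [0.994, -0.107, 0.001, 0.0]
ft_force: [0.2, 0.4, -1.9]
grip_width: 0.0099
grip_force: 44.2
```

```bash
python3 - <<'E'
from h import *
say()
c=cam('wrist');m=masks(c['pixels'])
k=big(m['b']);zr=status.get_obs()['position'][2]-.0483+.064
r=rect(c,k,zr);print(r,[np.round(Rz(-YB)@(np.append(p,0)-B),4)[:2].tolist() for p in cv2.boxPoints(r)])
E
```

```text
t 43.42 p [0.5037 0.1071 0.1069] F [ 0.2  0.4 -1.9] w 0.0099 gf 44.20670189894736
[[0.977, -0.213, 0.002], [-0.213, -0.977, -0.001], [0.002, 0.0, -1.0]] q [-7.000e-03  5.580e-01  1.813e+00 -1.000e-03  7.680e-01  1.779e+00]
((0.5534799695014954, 0.15238982439041138), (0.1200878843665123, 0.0822480246424675), 77.79486846923828) [[0.0001, -0.058], [0.0824, -0.058], [0.0824, 0.0621], [0.0002, 0.0621]]
```

arm_command:
  delta_rot:
    - [0,0,0]
    - [0,0,0]
    - [0,0,0]
    - [0,0,0]
    - [0,0,0]
  delta_pos:
    - [0,0,0.0015]
    - [0,0,0.003]
    - [0,0,0.004]
    - [0,0,0.004]
    - [0,0,0.004]
  gripper: [1,1,1,1,1]

```text
time: 43.88
position: [0.5032, 0.1069, 0.1032]
tool_rot: [0.994, -0.107, 0.001, 0.0]
ft_force: [-1.9, -3.0, 3.1]
grip_width: 0.0102
grip_force: 44.9
```

arm_command:
  delta_rot:
    - [0,0,0]
    - [0,0,0]
    - [0,0,0]
    - [0,0,0]
    - [0,0,0]
    - [0,0,0]
    - [0,0,0]
    - [0,0,0]
    - [0,0,0]
  delta_pos:
    - [0,0,0]
    - [0,0,0]
    - [0,0,0]
    - [0,0,-0.03]
    - [0,0,-0.06]
    - [0,0,-0.1]
    - [-0.03,-0.01,-0.14]
    - [-0.06,-0.03,-0.18]
    - [-0.06,-0.054,-0.19]
  gripper: [0.5,0.15,0.15,0.15,0.15,0.15,0.15,0,0]

```text
time: 44.63
position: [0.4536, 0.1714, 0.2944]
tool_rot: [0.994, -0.108, 0.0, 0.001]
ft_force: [0.7, 0.5, -0.9]
grip_width: 0.0416
grip_force: 0.0
```

arm_command:
  delta_rot:
    - [0,0,0]
    - [0,0,0]
    - [0,0,0]
  delta_pos:
    - [0,0,0]
    - [0,0,0]
    - [0,0,0]
  gripper: [0,0,0]

```text
time: 44.88
position: [0.4558, 0.1721, 0.2918]
tool_rot: [0.994, -0.107, 0.001, 0.0]
ft_force: [1.0, -1.0, -1.2]
grip_width: 0.0435
grip_force: 0.0
```

```bash
python3 - <<'E'
from h import *
say()
c=cam('wrist');m=masks(c['pixels']);k=big(m['b'])
r=rect(c,k,.118);print(cv2.boundingRect(k),r,[np.round(Rz(-YB)@(np.append(p,0)-B),4)[:2].tolist() for p in cv2.boxPoints(r)])
cv2.imwrite('pics/w8.png',c['pixels'])
P=bores(c,[proj(c,[.5034,-.1182,.06])],[.06],14) if proj(c,[.5034,-.1182,.06])[0]<505 else 0
E
```

```text
t 44.88 p [0.4558 0.1721 0.2918] F [ 1.  -1.  -1.2] w 0.0435 gf 0.0
[[0.977, -0.212, 0.001], [-0.212, -0.977, -0.001], [0.001, 0.001, -1.0]] q [ 1.320e-01  2.550e-01  1.679e+00 -1.000e-03  1.207e+00  1.917e+00]
(190, 28, 128, 158) ((0.5169948935508728, 0.1578654646873474), (0.11899347603321075, 0.1495451033115387), 78.3656005859375) [[-0.0697, -0.0605], [0.0798, -0.0591], [0.0786, 0.0599], [-0.0709, 0.0585]]
[491.3  71.9   3.9] [ 0.5031 -0.1195  0.06  ] locker [-0.0339  0.0753  0.06  ]
```

```bash
python3 - <<'E'
from h import *
w=cv2.imread('pics/w8.png')[0:230,150:380];s=cam('side')['pixels'][140:240,190:290]
cv2.imwrite('pics/x.png',cv2.hconcat([cv2.resize(w,(400,400)),cv2.resize(s,(400,400),interpolation=cv2.INTER_CUBIC)]))
E
```

```text
(no output)
```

View pics/x.png

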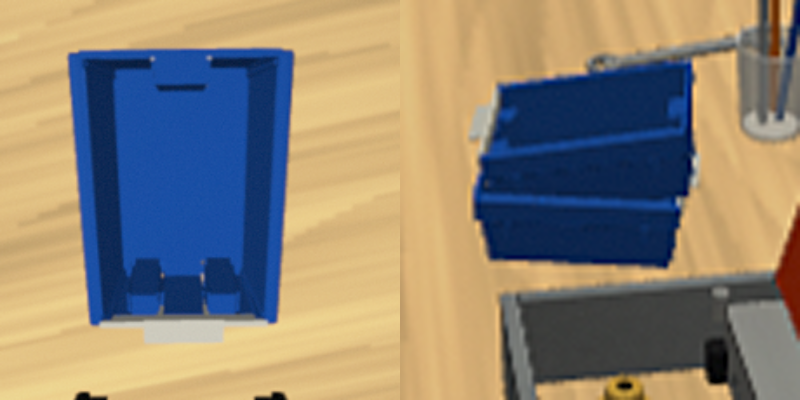

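The last view shows the upper bin tilted. Its label end (left) has dropped in and its other end rides high, so it went down a few mm too far to +x. I'll work out the tilt and regrasp.

```bash
python3 - <<'E'
from h import *
from scipy.optimize import brentq
c=cam('wrist');m=masks(c['pixels'])['b'];k=big(m)[:,0].astype(float)
# corners as extreme points of the blue outline
s=k.sum(1);d=k[:,0]-k[:,1]
tl,tr=k[s.argmin()],k[d.argmax()];lo=k[k[:,1]>175]
print(tl,tr,lo[lo[:,0].argmin()],lo[lo[:,0].argmax()])
bl,br=lo[lo[:,0].argmin()],lo[lo[:,0].argmax()]
out=[]
for a,b in((tl,tr),(bl,br)):
    f=lambda z:np.linalg.norm(onz(c,*a,z)-onz(c,*b,z))-.1160
    z=brentq(f,0,.25);mid=(onz(c,*a,z)+onz(c,*b,z))/2;out.append(mid);print('end z',z,np.round(Rz(-YB)@(mid-B),4))
t=out[0]-out[1];print('len',np.linalg.norm(t),'tilt',np.degrees(np.arctan2(t[2],np.hypot(*t[:2]))))
E
```

```text
[188.  31.] [316.  29.] [201. 176.] [307. 184.]
end z 0.12540489152039588 [0.076  0.0006 0.1254]
end z 0.09689644416623662 [-0.0709 -0.0013  0.0969]
len 0.14961035786421586 tilt 10.984958852838103
```

```bash
python3 - <<'E'
from h import *
n=Rz(YB)@np.array([np.sin(np.radians(11)),0,-np.cos(np.radians(11))])
G=Bn(.0032,-.0545,.096);delta(G-n*.07,fdown(YB,11));delta(G,fdown(YB,11));print(G,G-n*.07)
E
```

```text
dpos [0.0485 0.054  0.1261] [ 0.1  11.09 -0.15]
dpos [0.062  0.0539 0.1948] [ 0.1  11.09 -0.15]
[0.50431053 0.10515459 0.096     ] [0.49125555 0.10797718 0.1647139 ]
```

arm_command:
  delta_rot:
    - [0,3,0]
    - [0,6,0]
    - [0,9,0]
    - [0,11,0]
    - [0,11,0]
    - [0,11,0]
    - [0,11,0]
    - [0,11,0]
  delta_pos:
    - [0.012,0.018,0.02]
    - [0.024,0.036,0.04]
    - [0.036,0.054,0.07]
    - [0.0485,0.054,0.1]
    - [0.0485,0.054,0.12]
    - [0.0485,0.054,0.126]
    - [0.0485,0.054,0.126]
    - [0.0485,0.054,0.126]
  gripper: [0.08,0.08,0.08,0.08,0.08,0.08,0.08,0.08]

```text
time: 45.7
position: [0.4925, 0.1086, 0.1662]
tool_rot: [0.99, -0.107, 0.096, 0.011]
ft_force: [0.1, -0.3, 0.2]
grip_width: 0.0402
grip_force: 0.0
```

```bash
python3 - <<'E'
from h import *
G=Bn(.0032,-.0545,.096);say();delta(G,fdown(YB,11))
E
```

```text
t 45.7 p [0.4925 0.1086 0.1662] F [ 0.1 -0.3  0.2] w 0.0402 gf 0.0
[[0.959, -0.214, 0.187], [-0.209, -0.977, -0.041], [0.192, 0.0, -0.981]] q [ 0.023  0.399  1.919 -0.077  0.637  1.867]
dpos [-0.0014  0.0008  0.0713] [ 0.05 -0.05 -0.12]
```

arm_command:
  delta_rot:
    - [0,0,0]
    - [0,0,0]
    - [0,0,0]
    - [0,0,0]
    - [0,0,0]
    - [0,0,0]
    - [0,0,0]
    - [0,0,0]
    - [0,0,0]
    - [0,0,0]
    - [0,0,0]
    - [0,0,0]
  delta_pos:
    - [-0.001,0.001,0.03]
    - [-0.001,0.001,0.055]
    - [-0.001,0.001,0.068]
    - [-0.001,0.001,0.071]
    - [-0.001,0.001,0.071]
    - [-0.001,0.001,0.071]
    - [-0.001,0.001,0.071]
    - [-0.001,0.001,0.071]
    - [-0.001,0.001,0.071]
    - [-0.001,0.001,0.071]
    - [-0.001,0.001,0.071]
    - [-0.001,0.001,0.071]
  gripper: [0.08,0.08,0.08,0.08,0.08,0.6,0.7,0.8,1,1,1,1]
  grip_force: 50

```text
time: 46.7
position: [0.5045, 0.1053, 0.0972]
tool_rot: [0.99, -0.106, 0.097, 0.01]
ft_force: [-0.9, -0.5, 5.2]
grip_width: 0.0104
grip_force: 49.5
```

```bash
python3 - <<'E'
from h import *
say()
M=R.from_quat(status.get_obs()['tool_rot']);print('up120 in tool',M.inv().apply([0,0,.12]))
E
```

```text
t 46.7 p [0.5045 0.1053 0.0972] F [-0.9 -0.5  5.2] w 0.0104 gf 49.461230747401714
[[0.959, -0.212, 0.189], [-0.208, -0.977, -0.041], [0.193, 0.0, -0.981]] q [ 0.015  0.542  1.952 -0.1    0.46   1.885]
up120 in tool [ 2.31974145e-02  3.10269946e-05 -1.17736481e-01]
```

arm_command:
  delta_rot:
    - [0,0,0]
    - [0,0,0]
    - [0,0,0]
    - [0,0,0]
    - [0,0,0]
    - [0,-2,0]
    - [0,-5,0]
    - [0,-8,0]
    - [0,-11,0]
    - [0,-11,0]
    - [0,-11,0]
    - [0,-11,0]
  delta_pos:
    - [0.002,0,-0.01]
    - [0.004,0,-0.022]
    - [0.008,0,-0.04]
    - [0.012,0,-0.06]
    - [0.016,0,-0.08]
    - [0.02,-0.03,-0.1]
    - [0.023,-0.06,-0.118]
    - [0.023,-0.09,-0.118]
    - [0.023,-0.12,-0.118]
    - [0.023,-0.15,-0.118]
    - [0.023,-0.17,-0.118]
    - [0.023,-0.17,-0.118]
  gripper: [1,1,1,1,1,1,1,1,1,1,1,1]

```text
time: 47.7
position: [0.5409, 0.2752, 0.2159]
tool_rot: [0.994, -0.105, 0.001, -0.001]
ft_force: [-0.5, 0.6, -2.0]
grip_width: 0.0102
grip_force: 48.8
```

arm_command:
  delta_rot:
    - [0,0,0]
    - [0,0,0]
    - [0,0,0]
  delta_pos:
    - [0,0,0]
    - [0,0,0]
    - [0,0,0]
  gripper: [1,1,1]

```text
time: 47.95
position: [0.5396, 0.2704, 0.2162]
tool_rot: [0.994, -0.107, -0.0, 0.001]
ft_force: [-0.9, -0.3, -2.0]
grip_width: 0.0105
grip_force: 48.8
```

```bash
python3 - <<'E'
from h import *
say()
c=cam('wrist');m=masks(c['pixels'])['b']
for n,cc in (('w',c),('t',cam('top'))):
  for k in cv2.findContours(masks(cc['pixels'])['b'],cv2.RETR_EXTERNAL,cv2.CHAIN_APPROX_NONE)[0]:
    if cv2.contourArea(k)>300: r=rect(cc,k,.064);print(n,cv2.boundingRect(k),r)
E
```

```text
t 47.95 p [0.5396 0.2704 0.2162] F [-0.9 -0.3 -2. ] w 0.0105 gf 48.79845871590078
[[0.977, -0.214, -0.0], [-0.214, -0.977, -0.001], [0.0, 0.001, -1.0]] q [ 2.800e-01  5.060e-01  1.494e+00 -2.000e-03  1.142e+00  2.067e+00]
w (230, 293, 33, 30) ((0.4002152979373932, 0.30879297852516174), (0.03522748127579689, 0.036730773746967316), 77.61051940917969)
w (36, 290, 62, 44) ((0.4333806037902832, 0.5044984221458435), (0.06520012021064758, 0.05699676647782326), 78.03641510009766)
w (306, 102, 133, 156) ((0.5088340044021606, 0.16204684972763062), (0.1192290261387825, 0.1559325009584427), 77.78768920898438)
w (0, 85, 266, 177) ((0.5626470446586609, 0.38137656450271606), (0.2510576844215393, 0.17403855919837952), 77.66152954101562)
t (0, 288, 21, 58) ((0.15689972043037415, 0.8125360012054443), (0.17085397243499756, 0.06563369184732437), 7.547058582305908)
t (208, 189, 50, 57) ((0.5080878138542175, 0.1602051705121994), (0.11584362387657166, 0.15423469245433807), 77.7279052734375)
```

```bash
cat > slope.py <<'E'
from h import *
c=cam('side');m=masks(c['pixels'])['b']
for k in cv2.findContours(m,cv2.RETR_EXTERNAL,cv2.CHAIN_APPROX_NONE)[0]:
    x,y,w,h=cv2.boundingRect(k)
    if cv2.contourArea(k)<300 or x<130: continue
    b=np.zeros_like(m);cv2.drawContours(b,[k],-1,255,-1)
    X=np.arange(x+w//4,x+3*w//4);Y=[np.where(b[:,i])[0].max() for i in X]
    Yt=[np.where(b[:,i])[0].min() for i in X]
    print((x,y,w,h),'bottom',np.polyfit(X,Y,1),'top',np.polyfit(X,Yt,1))
E
python3 slope.py
python3 - <<'E'
from h import *
c=cam('side')
for z0,f in((0,lambda x,z:Bn(x,-.044,z)),(.168,lambda x,z:Bn(x,-.044,z)+np.array([.037,.165,0]))):
    a,b=[np.array(proj(c,f(x,z0))) for x in(-.05,.05)];print('expected bottom slope',(b-a)[1]/(b-a)[0],a,b)
E
```

```text
(209, 172, 51, 35) bottom [5.74358974e-02 1.91127179e+02] top [5.77777778e-02 1.59008889e+02]
(217, 102, 51, 31) bottom [5.74358974e-02 1.17590769e+02] top [ -0.25196581 173.19589744]
expected bottom slope 0.046370913061880736 [218.70801165 205.27541106] [250.85142207 206.76593035]
expected bottom slope 0.0400745261244871 [224.32315483 132.69583984] [255.34987446 133.93922092]
```

```bash
python3 - <<'E'
from h import *
delta(Bn(-.001,-.0535,.14),fdown(YB))
E
```

```text
dpos [-0.0041  0.1683  0.077 ] [ 0.02 -0.09 -0.15]
```

arm_command:
  delta_rot:
    - [0,0,0]
    - [0,0,0]
    - [0,0,0]
    - [0,0,0]
    - [0,0,0]
    - [0,0,0]
    - [0,0,0]
    - [0,0,0]
    - [0,0,0]
    - [0,0,0]
    - [0,0,0]
    - [0,0,0]
  delta_pos:
    - [-0.001,0.03,0]
    - [-0.002,0.06,0]
    - [-0.003,0.09,0]
    - [-0.004,0.12,0]
    - [-0.004,0.15,0]
    - [-0.004,0.168,0]
    - [-0.004,0.168,0.02]
    - [-0.004,0.168,0.05]
    - [-0.004,0.168,0.072]
    - [-0.004,0.168,0.077]
    - [-0.004,0.168,0.077]
    - [-0.004,0.168,0.077]
  gripper: [1,1,1,1,1,1,1,1,1,1,1,1]

```text
time: 49.15
position: [0.5016, 0.108, 0.1404]
tool_rot: [0.994, -0.107, 0.001, 0.0]
ft_force: [-0.3, 0.2, -1.6]
grip_width: 0.0103
grip_force: 48.8
```

```bash
cat > bm.py <<'E'
from h import *
say()
c=cam('wrist');m=masks(c['pixels'])
k=big(m['b']);zr=status.get_obs()['position'][2]-.0483+.064
r=rect(c,k,zr);print(cv2.boundingRect(k),r[1:],[np.round(Rz(-YB)@(np.append(p,0)-B),4)[:2].tolist() for p in cv2.boxPoints(r)])
E
python3 bm.py; python3 slope.py
```

```text
t 49.15 p [0.5016 0.108  0.1404] F [-0.3  0.2 -1.6] w 0.0103 gf 48.79997690208256
[[0.977, -0.213, 0.003], [-0.213, -0.977, -0.001], [0.003, -0.0, -1.0]] q [-6.000e-03  4.990e-01  1.793e+00 -1.000e-03  8.460e-01  1.780e+00]
(0, 85, 266, 177) ((0.11713101714849472, 0.08102722465991974), 77.7956314086914) [[-0.0018, -0.0579], [0.0792, -0.0579], [0.0792, 0.0592], [-0.0018, 0.0592]]
(209, 146, 55, 61) bottom [5.11767926e-02 1.92555008e+02] top [ -0.33087028 238.95566502]
```

arm_command:
  delta_rot:
    - [0,0,0]
    - [0,0,0]
    - [0,0,0]
    - [0,0,0]
    - [0,0,0]
    - [0,0,0]
    - [0,0,0]
  delta_pos:
    - [-0.0015,0,0.01]
    - [-0.0015,0,0.02]
    - [-0.0015,0,0.028]
    - [-0.0015,0,0.033]
    - [-0.0015,0,0.034]
    - [-0.0015,0,0.034]
    - [-0.0015,0,0.034]
  gripper: [1,1,1,1,1,1,1]

```text
time: 49.83
position: [0.4997, 0.1085, 0.1059]
tool_rot: [0.994, -0.107, 0.001, 0.0]
ft_force: [-0.3, -0.1, -1.5]
grip_width: 0.0103
grip_force: 48.8
```

```bash
python3 bm.py
```

```text
t 49.83 p [0.4997 0.1085 0.1059] F [-0.3 -0.1 -1.5] w 0.0103 gf 48.79878566600382
[[0.977, -0.213, 0.002], [-0.213, -0.977, -0.001], [0.002, 0.0, -1.0]] q [-5.000e-03  5.570e-01  1.823e+00 -1.000e-03  7.600e-01  1.781e+00]
(0, 85, 266, 177) ((0.11742541939020157, 0.08122528344392776), 77.78975677490234) [[-0.0039, -0.0579], [0.0773, -0.0579], [0.0773, 0.0595], [-0.0039, 0.0596]]
```

arm_command:
  delta_rot:
    - [0,0,0]
    - [0,0,0]
    - [0,0,0]
    - [0,0,0]
  delta_pos:
    - [0.0005,0,0.001]
    - [0.0005,0,0.002]
    - [0.0005,0,0.002]
    - [0.0005,0,0.002]
  gripper: [1,1,1,1]

```text
time: 50.22
position: [0.5, 0.1083, 0.1039]
tool_rot: [0.994, -0.107, 0.001, 0.0]
ft_force: [0.3, -0.2, -1.2]
grip_width: 0.0103
grip_force: 48.8
```

arm_command:
  delta_rot:
    - [0,0,0]
    - [0,0,0]
    - [0,0,0]
    - [0,0,0]
  delta_pos:
    - [0,0,0.001]
    - [0,0,0.0015]
    - [0,0,0.0015]
    - [0,0,0.0015]
  gripper: [1,1,1,1]

```text
time: 50.55
position: [0.4999, 0.1083, 0.1023]
tool_rot: [0.994, -0.107, 0.001, 0.0]
ft_force: [-0.6, -0.2, -1.9]
grip_width: 0.0107
grip_force: 48.8
```

```bash
python3 bm.py; python3 slope.py
```

```text
t 50.55 p [0.4999 0.1083 0.1023] F [-0.6 -0.2 -1.9] w 0.0107 gf 48.798535633832216
[[0.977, -0.213, 0.001], [-0.213, -0.977, -0.001], [0.002, 0.0, -1.0]] q [-5.000e-03  5.630e-01  1.824e+00 -1.000e-03  7.530e-01  1.781e+00]
(0, 85, 266, 177) ((0.11750532686710358, 0.08128749579191208), 77.78658294677734) [[-0.0038, -0.058], [0.0775, -0.058], [0.0775, 0.0595], [-0.0038, 0.0595]]
(209, 157, 54, 50) bottom [5.37240537e-02 1.91967440e+02] top [ -0.37606838 261.63532764]
```

arm_command:
  delta_rot:
    - [0,0,0]
    - [0,0,0]
    - [0,0,0]
  delta_pos:
    - [0,0,0.001]
    - [0,0,0.0015]
    - [0,0,0.0015]
  gripper: [1,1,1]

```text
time: 50.9
position: [0.4999, 0.1082, 0.1009]
tool_rot: [0.994, -0.107, 0.001, 0.0]
ft_force: [-0.6, -0.8, 0.2]
grip_width: 0.0105
grip_force: 48.9
```

arm_command:
  delta_rot:
    - [0,0,0]
    - [0,0,0]
    - [0,0,0]
  delta_pos:
    - [0,0,0.001]
    - [0,0,0.0015]
    - [0,0,0.0015]
  gripper: [1,1,1]

```text
time: 51.15
position: [0.5, 0.1079, 0.0998]
tool_rot: [0.994, -0.107, 0.001, 0.0]
ft_force: [-1.3, -3.4, 5.0]
grip_width: 0.0105
grip_force: 49.3
```

```bash
python3 bm.py
```

```text
t 51.15 p [0.5    0.1079 0.0998] F [-1.3 -3.4  5. ] w 0.0105 gf 49.34689365327358
[[0.977, -0.213, 0.002], [-0.213, -0.977, -0.001], [0.002, 0.001, -1.0]] q [-0.005  0.568  1.826 -0.002  0.746  1.781]
(0, 85, 266, 177) ((0.11891710758209229, 0.08131545037031174), 77.93191528320312) [[-0.0036, -0.0584], [0.0778, -0.0582], [0.0775, 0.0607], [-0.0038, 0.0605]]
```

arm_command:
  delta_rot:
    - [0,0,0]
    - [0,0,0]
    - [0,0,0]
    - [0,0,0]
    - [0,0,0]
    - [0,0,0]
    - [0,0,0]
    - [0,0,0]
    - [0,0,0]
    - [0,0,0]
    - [0,0,0]
    - [0,0,0]
  delta_pos:
    - [0,0,-0.0007]
    - [0,0,-0.0007]
    - [0,0,-0.0007]
    - [0,0,-0.0007]
    - [0,0,-0.0007]
    - [0,0,-0.0007]
    - [0,0,-0.03]
    - [0,0,-0.07]
    - [0,0,-0.11]
    - [-0.02,-0.01,-0.15]
    - [-0.04,-0.03,-0.18]
    - [-0.04,-0.054,-0.19]
  gripper: [1,0.7,0.6,0.4,0.15,0.15,0.15,0.15,0.15,0.15,0.15,0.15]

```text
time: 52.2
position: [0.4705, 0.1701, 0.2936]
tool_rot: [0.994, -0.108, 0.003, -0.0]
ft_force: [0.5, 0.6, -0.2]
grip_width: 0.0367
grip_force: 0.0
```

arm_command:
  delta_rot:
    - [0,0,0]
    - [0,0,0]
    - [0,0,0]
  delta_pos:
    - [0,0,0]
    - [0,0,0]
    - [0,0,0]
  gripper: [0,0,0]

```text
time: 52.45
position: [0.4714, 0.1694, 0.2884]
tool_rot: [0.994, -0.107, 0.0, 0.001]
ft_force: [-0.9, 0.2, -0.1]
grip_width: 0.0426
grip_force: 0.0
```

```bash
python3 slope.py; python3 - <<'E'
from h import *
from scipy.optimize import brentq
say()
c=cam('wrist');m=masks(c['pixels']);k=big(m['b'])
r=rect(c,k,.118);print(cv2.boundingRect(k),r,[np.round(Rz(-YB)@(np.append(p,0)-B),4)[:2].tolist() for p in cv2.boxPoints(r)])
t=cam('top')
for k2 in cv2.findContours(masks(t['pixels'])['b'],cv2.RETR_EXTERNAL,cv2.CHAIN_APPROX_NONE)[0]:
    if cv2.contourArea(k2)>300: print('t',cv2.boundingRect(k2),rect(t,k2,.118))
k=k[:,0].astype(float);y0,y1=k[:,1].min(),k[:,1].max()
for row in (y0+12,y1-18):
    s=k[abs(k[:,1]-row)<1];a=s[s[:,0].argmin()];b=s[s[:,0].argmax()]
    z=brentq(lambda z:np.linalg.norm(onz(c,*a,z)-onz(c,*b,z))-.1160,0,.25);print(row,'rim z',z,np.round(Rz(-YB)@((onz(c,*a,z)+onz(c,*b,z))/2-B),4))
E
```

```text
(209, 157, 54, 50) bottom [5.37240537e-02 1.91967440e+02] top [4.09035409e-02 1.47869149e+02]
t 52.5 p [0.4712 0.1691 0.288 ] F [-0.2  0.5  0.2] w 0.0429 gf 0.0
[[0.977, -0.213, -0.001], [-0.213, -0.977, -0.001], [-0.001, 0.002, -1.0]] q [ 1.220e-01  2.810e-01  1.653e+00 -1.000e-03  1.209e+00  1.908e+00]
(192, 48, 124, 160) ((0.5120976567268372, 0.15957194566726685), (0.1153833195567131, 0.15508981049060822), 77.7872085571289) [[-0.0782, -0.0573], [0.0768, -0.0574], [0.0769, 0.058], [-0.0782, 0.058]]
t (0, 288, 21, 58) ((0.16192078590393066, 0.7849345803260803), (0.1643422544002533, 0.06312171369791031), 7.547067165374756)
60.0 rim z 0.11509587089500073 [0.0665 0.0003 0.1151]
189.0 rim z 0.11160888800493897 [-0.0605  0.0005  0.1116]
```

The bin now sits level. To centre it properly I regrasp it and feel for the end stops.

```bash
python3 - <<'E'
from h import *
delta([.500,.108,.16],fdown(YB));delta([.500,.108,.1005],fdown(YB))
E
```

```text
dpos [0.0411 0.0531 0.1278] [ 0.09  0.08 -0.15]
dpos [0.0412 0.053  0.1873] [ 0.09  0.08 -0.15]
```

arm_command:
  delta_rot:
    - [0,0,0]
    - [0,0,0]
    - [0,0,0]
    - [0,0,0]
    - [0,0,0]
    - [0,0,0]
    - [0,0,0]
    - [0,0,0]
    - [0,0,0]
    - [0,0,0]
    - [0,0,0]
    - [0,0,0]
  delta_pos:
    - [0.014,0.018,0.02]
    - [0.028,0.036,0.05]
    - [0.041,0.053,0.09]
    - [0.041,0.053,0.12]
    - [0.041,0.053,0.15]
    - [0.041,0.053,0.175]
    - [0.041,0.053,0.187]
    - [0.041,0.053,0.187]
    - [0.041,0.053,0.187]
    - [0.041,0.053,0.187]
    - [0.041,0.053,0.187]
    - [0.041,0.053,0.187]
  gripper: [0.08,0.08,0.08,0.08,0.08,0.08,0.08,0.08,0.6,0.7,0.8,0.85]
  grip_force: 30

```text
time: 53.6
position: [0.502, 0.109, 0.1035]
tool_rot: [0.994, -0.107, 0.002, 0.0]
ft_force: [-0.5, -0.5, -0.1]
grip_width: 0.0212
grip_force: 0.0
```

arm_command:
  delta_rot:
    - [0,0,0]
    - [0,0,0]
    - [0,0,0]
    - [0,0,0]
    - [0,0,0]
    - [0,0,0]
  delta_pos:
    - [0,0,0]
    - [0,0,0]
    - [0,0,0]
    - [0,0,-0.001]
    - [0,0,-0.0015]
    - [0,0,-0.0015]
  gripper: [1,1,1,1,1,1]

```text
time: 54.1
position: [0.5014, 0.1093, 0.1039]
tool_rot: [0.994, -0.107, 0.001, 0.0]
ft_force: [0.6, 0.4, 0.3]
grip_width: 0.0101
grip_force: 29.5
```

arm_command:
  delta_rot:
    - [0,0,0]
    - [0,0,0]
    - [0,0,0]
  delta_pos:
    - [0.001,0,0]
    - [0.002,0,0]
    - [0.002,0,0]
  gripper: [1,1,1]

```text
time: 54.35
position: [0.5024, 0.1087, 0.1036]
tool_rot: [0.994, -0.107, -0.0, 0.0]
ft_force: [-1.6, -0.0, 0.2]
grip_width: 0.0097
grip_force: 29.6
```

```bash
python3 bm.py
```

```text
t 54.35 p [0.5024 0.1087 0.1036] F [-1.6 -0.   0.2] w 0.0097 gf 29.638997898437083
[[0.977, -0.212, -0.0], [-0.212, -0.977, -0.001], [-0.0, 0.001, -1.0]] q [-4.000e-03  5.640e-01  1.816e+00 -1.000e-03  7.620e-01  1.781e+00]
(2, 89, 263, 173) ((0.11573012918233871, 0.07964399456977844), 78.0169906616211) [[-0.0014, -0.0567], [0.0782, -0.0564], [0.0778, 0.0594], [-0.0019, 0.059]]
```

arm_command:
  delta_rot:
    - [0,0,0]
    - [0,0,0]
    - [0,0,0]
  delta_pos:
    - [0,0,-0.001]
    - [0,0,-0.001]
    - [0,0,-0.001]
  gripper: [1,1,1]

```text
time: 54.65
position: [0.5031, 0.1087, 0.1047]
tool_rot: [0.994, -0.107, 0.001, 0.0]
ft_force: [-0.4, 0.5, -0.6]
grip_width: 0.0102
grip_force: 29.3
```

arm_command:
  delta_rot:
    - [0,0,0]
    - [0,0,0]
    - [0,0,0]
  delta_pos:
    - [0.001,0,0]
    - [0.001,0,0]
    - [0.001,0,0]
  gripper: [1,1,1]

```text
time: 54.9
position: [0.5033, 0.1084, 0.1046]
tool_rot: [0.994, -0.107, -0.0, 0.0]
ft_force: [-2.2, 0.2, 0.1]
grip_width: 0.01
grip_force: 29.4
```

arm_command:
  delta_rot:
    - [0,0,0]
    - [0,0,0]
    - [0,0,0]
  delta_pos:
    - [0.001,0,0]
    - [0.001,0,0]
    - [0.001,0,0]
  gripper: [1,1,1]

```text
time: 55.15
position: [0.5037, 0.1082, 0.1046]
tool_rot: [0.994, -0.107, -0.001, 0.0]
ft_force: [-5.2, 0.3, 1.7]
grip_width: 0.0102
grip_force: 29.4
```

arm_command:
  delta_rot:
    - [0,0,0]
    - [0,0,0]
    - [0,0,0]
    - [0,0,0]
  delta_pos:
    - [-0.002,0,0]
    - [-0.004,0,0]
    - [-0.006,0,0]
    - [-0.006,0,0]
  gripper: [1,1,1,1]

```text
time: 55.48
position: [0.4998, 0.1096, 0.1049]
tool_rot: [0.994, -0.107, 0.002, 0.0]
ft_force: [-0.1, 0.6, -2.3]
grip_width: 0.0102
grip_force: 29.3
```

arm_command:
  delta_rot:
    - [0,0,0]
    - [0,0,0]
    - [0,0,0]
  delta_pos:
    - [-0.001,0,0]
    - [-0.001,0,0]
    - [-0.001,0,0]
  gripper: [1,1,1]

```text
time: 55.73
position: [0.4987, 0.1097, 0.1049]
tool_rot: [0.994, -0.107, 0.001, 0.0]
ft_force: [1.3, 0.9, -2.1]
grip_width: 0.0099
grip_force: 29.3
```

arm_command:
  delta_rot:
    - [0,0,0]
    - [0,0,0]
    - [0,0,0]
  delta_pos:
    - [-0.001,0,0]
    - [-0.001,0,0]
    - [-0.001,0,0]
  gripper: [1,1,1]

```text
time: 55.98
position: [0.4973, 0.1099, 0.1048]
tool_rot: [0.994, -0.107, 0.001, 0.0]
ft_force: [-1.1, -0.2, -1.6]
grip_width: 0.0103
grip_force: 29.3
```

arm_command:
  delta_rot:
    - [0,0,0]
    - [0,0,0]
    - [0,0,0]
  delta_pos:
    - [-0.001,0,0]
    - [-0.001,0,0]
    - [-0.001,0,0]
  gripper: [1,1,1]

```text
time: 56.23
position: [0.4962, 0.1102, 0.1048]
tool_rot: [0.994, -0.107, 0.001, 0.0]
ft_force: [-0.6, -0.4, -0.6]
grip_width: 0.0101
grip_force: 29.3
```

arm_command:
  delta_rot:
    - [0,0,0]
    - [0,0,0]
    - [0,0,0]
  delta_pos:
    - [-0.001,0,0]
    - [-0.001,0,0]
    - [-0.001,0,0]
  gripper: [1,1,1]

```text
time: 56.48
position: [0.4954, 0.1104, 0.1048]
tool_rot: [0.994, -0.107, 0.001, 0.0]
ft_force: [0.4, -0.1, -2.1]
grip_width: 0.0098
grip_force: 29.3
```

arm_command:
  delta_rot:
    - [0,0,0]
    - [0,0,0]
    - [0,0,0]
  delta_pos:
    - [-0.001,0,0]
    - [-0.001,0,0]
    - [-0.001,0,0]
  gripper: [1,1,1]

```text
time: 56.73
position: [0.4952, 0.1104, 0.105]
tool_rot: [0.994, -0.107, 0.002, 0.0]
ft_force: [1.1, -0.8, -2.1]
grip_width: 0.0101
grip_force: 29.3
```

arm_command:
  delta_rot:
    - [0,0,0]
    - [0,0,0]
    - [0,0,0]
  delta_pos:
    - [-0.001,0,0]
    - [-0.001,0,0]
    - [-0.001,0,0]
  gripper: [1,1,1]

```text
time: 56.98
position: [0.4945, 0.1106, 0.1052]
tool_rot: [0.994, -0.107, 0.002, 0.0]
ft_force: [2.8, -1.8, -0.2]
grip_width: 0.0102
grip_force: 29.3
```

arm_command:
  delta_rot:
    - [0,0,0]
    - [0,0,0]
    - [0,0,0]
    - [0,0,0]
    - [0,0,0]
  delta_pos:
    - [0.0025,0.0005,0]
    - [0.0053,0.001,0]
    - [0.0053,0.001,0]
    - [0.0053,0.001,0]
    - [0.0053,0.001,0]
  gripper: [1,1,1,1,1]

```text
time: 57.4
position: [0.4972, 0.1088, 0.1045]
tool_rot: [0.994, -0.107, -0.0, 0.0]
ft_force: [-0.6, -0.2, -1.7]
grip_width: 0.0097
grip_force: 29.4
```

```bash
python3 bm.py
```

```text
t 57.4 p [0.4972 0.1088 0.1045] F [-0.6 -0.2 -1.7] w 0.0097 gf 29.36154832597822
[[0.977, -0.213, -0.001], [-0.213, -0.977, -0.0], [-0.001, 0.001, -1.0]] q [-4.000e-03  5.580e-01  1.828e+00 -1.000e-03  7.570e-01  1.781e+00]
(4, 89, 261, 173) ((0.11487051099538803, 0.07963089644908905), 77.906494140625) [[-0.0065, -0.0577], [0.0731, -0.0575], [0.0729, 0.0574], [-0.0067, 0.0572]]
```

arm_command:
  delta_rot:
    - [0,0,0]
    - [0,0,0]
    - [0,0,0]
    - [0,0,0]
    - [0,0,0]
    - [0,0,0]
  delta_pos:
    - [0.0018,0,0]
    - [0.0018,0,0]
    - [0.0018,0,0.001]
    - [0.0018,0,0.002]
    - [0.0018,0,0.0025]
    - [0.0018,0,0.0025]
  gripper: [1,1,1,1,1,1]

```text
time: 57.95
position: [0.5003, 0.1077, 0.1031]
tool_rot: [0.994, -0.107, 0.001, 0.001]
ft_force: [-1.4, -3.6, 6.0]
grip_width: 0.0106
grip_force: 29.9
```

arm_command:
  delta_rot:
    - [0,0,0]
    - [0,0,0]
    - [0,0,0]
    - [0,0,0]
    - [0,0,0]
    - [0,0,0]
    - [0,0,0]
    - [0,0,0]
    - [0,0,0]
    - [0,0,0]
    - [0,0,0]
    - [0,0,0]
  delta_pos:
    - [0,0,0]
    - [0,0,0]
    - [0,0,0]
    - [0,0,0]
    - [0,0,0]
    - [0,0,-0.03]
    - [0,0,-0.07]
    - [0,0,-0.11]
    - [-0.02,-0.01,-0.15]
    - [-0.04,-0.03,-0.18]
    - [-0.04,-0.054,-0.19]
    - [-0.04,-0.054,-0.19]
  gripper: [0.8,0.7,0.6,0.4,0.15,0.15,0.15,0.15,0.15,0.15,0.15,0.15]

```text
time: 58.95
position: [0.4741, 0.1733, 0.2965]
tool_rot: [0.994, -0.105, 0.006, -0.002]
ft_force: [0.2, 0.3, -0.2]
grip_width: 0.0369
grip_force: 0.0
```

arm_command:
  delta_rot:
    - [0,0,0]
    - [0,0,0]
    - [0,0,0]
  delta_pos:
    - [0,0,0]
    - [0,0,0]
    - [0,0,0]
  gripper: [0,0,0]

```text
time: 59.2
position: [0.4714, 0.169, 0.2908]
tool_rot: [0.994, -0.107, -0.001, 0.001]
ft_force: [-0.2, -0.2, 0.1]
grip_width: 0.0427
grip_force: 0.0
```

```bash
python3 slope.py; python3 - <<'E'
from h import *
say()
c=cam('wrist');m=masks(c['pixels']);k=big(m['b'])
r=rect(c,k,.118);print(cv2.boundingRect(k),r,[np.round(Rz(-YB)@(np.append(p,0)-B),4)[:2].tolist() for p in cv2.boxPoints(r)])
bores(c,[proj(c,[.5034,-.1182,.06])],[.06],14)
delta([.50,-.118,.25],down(1.3));
E
```

```text
(209, 157, 54, 50) bottom [5.37240537e-02 1.91967440e+02] top [4.02930403e-02 1.47938543e+02]
t 59.25 p [0.4715 0.1688 0.2907] F [ 0.2 -0.1  0. ] w 0.0432 gf 0.0
[[0.977, -0.214, -0.002], [-0.214, -0.977, -0.001], [-0.001, 0.002, -1.0]] q [ 1.210e-01  2.780e-01  1.648e+00 -1.000e-03  1.217e+00  1.908e+00]
(192, 50, 123, 158) ((0.5112204551696777, 0.15992194414138794), (0.11537519097328186, 0.15452665090560913), 77.69300842285156) [[-0.079, -0.0571], [0.0755, -0.0573], [0.0758, 0.058], [-0.0788, 0.0583]]
[489.5  85.    3.9] [ 0.5032 -0.119   0.06  ] locker [-0.0338  0.0757  0.06  ]
dpos [0.0891 0.2741 0.0411] [ 1.1000e-01 -1.0000e-01  1.6634e+02]
```

Level and centred. Now the lampholder.

```bash
python3 - <<'E'
from h import *
delta([.5034,-.1185,.16],fdown(1.3))
E
```

```text
dpos [0.0927 0.2737 0.1311] [  0.07   0.08 -13.66]
```

arm_command:
  delta_rot:
    - [0,0,-1.5]
    - [0,0,-3]
    - [0,0,-4.5]
    - [0,0,-6]
    - [0,0,-8]
    - [0,0,-10]
    - [0,0,-12]
    - [0,0,-13.6]
    - [0,0,-13.6]
    - [0,0,-13.6]
    - [0,0,-13.6]
    - [0,0,-13.6]
  delta_pos:
    - [0.011,0.034,0]
    - [0.022,0.068,0]
    - [0.034,0.102,0]
    - [0.046,0.136,0]
    - [0.058,0.17,0.01]
    - [0.069,0.204,0.035]
    - [0.081,0.238,0.06]
    - [0.0927,0.2737,0.085]
    - [0.0927,0.2737,0.11]
    - [0.0927,0.2737,0.131]
    - [0.0927,0.2737,0.131]
    - [0.0927,0.2737,0.131]
  gripper: [-0.6,-0.6,-0.6,-0.6,-0.6,-0.6,-0.6,-0.6,-0.6,-0.6,-0.6,-0.6]

```text
time: 60.3
position: [0.5034, -0.1177, 0.16]
tool_rot: [1.0, 0.011, -0.001, -0.001]
ft_force: [0.4, 0.1, 0.9]
grip_width: 0.0698
grip_force: 0.0
```

arm_command:
  delta_rot:
    - [0,0,0]
    - [0,0,0]
  delta_pos:
    - [0,0,0]
    - [0,0,0]
  gripper: [-0.6,-0.6]

```text
time: 60.47
position: [0.5057, -0.1176, 0.1628]
tool_rot: [1.0, 0.012, 0.002, 0.001]
ft_force: [0.5, -0.2, -0.9]
grip_width: 0.0696
grip_force: 0.0
```

```bash
python3 - <<'E'
from h import *
say()
c=cam('wrist');P=bores(c,[proj(c,[.5034,-.1185,.06])],[.06],12)[0]
h=cv2.cvtColor(c['pixels'],cv2.COLOR_BGR2HSV);m=cv2.inRange(h,(18,120,80),(32,255,255));m[260:]=0
k=big(m);print(cv2.boundingRect(k),proj(c,P))
delta([P[0],P[1],.030],fdown(1.3))
E
```

```text
t 60.47 p [ 0.5057 -0.1176  0.1628] F [ 0.5 -0.2 -0.9] w 0.0696 gf 0.0
[[1.0, 0.024, 0.004], [0.024, -1.0, -0.002], [0.004, 0.002, -1.0]] q [-0.444  0.47   1.761  0.     0.907  1.103]
[254.3 195.3   5.8] [ 0.5029 -0.1187  0.06  ] locker [-0.0341  0.0761  0.06  ]
(232, 162, 45, 49) (np.float64(254.2887268066406), np.float64(195.27464294433577))
dpos [-0.0034  0.0008  0.1329] [ 0.12 -0.26  0.06]
```

arm_command:
  delta_rot:
    - [0,0,0]
    - [0,0,0]
    - [0,0,0]
    - [0,0,0]
    - [0,0,0]
    - [0,0,0]
    - [0,0,0]
    - [0,0,0]
    - [0,0,0]
    - [0,0,0]
    - [0,0,0]
    - [0,0,0]
  delta_pos:
    - [-0.002,0.001,0.03]
    - [-0.002,0.001,0.06]
    - [-0.002,0.001,0.09]
    - [-0.002,0.001,0.115]
    - [-0.002,0.001,0.128]
    - [-0.002,0.001,0.131]
    - [-0.002,0.001,0.131]
    - [-0.002,0.001,0.131]
    - [-0.002,0.001,0.131]
    - [-0.002,0.001,0.131]
    - [-0.002,0.001,0.131]
    - [-0.002,0.001,0.131]
  gripper: [-0.6,-0.6,-0.6,-0.6,-0.6,-0.6,1,1,1,1,1,1]
  grip_force: 30

```text
time: 61.52
position: [0.5034, -0.1189, 0.0313]
tool_rot: [1.0, 0.011, 0.002, 0.001]
ft_force: [0.3, 0.6, 5.0]
grip_width: 0.0383
grip_force: 30.1
```

arm_command:
  delta_rot:
    - [0,0,0]
    - [0,0,0]
    - [0,0,0]
    - [0,0,0]
    - [0,0,0]
    - [0,0,0]
    - [0,0,0]
    - [0,0,0]
  delta_pos:
    - [0,0,0]
    - [0,0,-0.02]
    - [0,0,-0.05]
    - [0,0,-0.085]
    - [0,0,-0.12]
    - [0,0,-0.15]
    - [0,0,-0.17]
    - [0,0,-0.17]
  gripper: [1,1,1,1,1,1,1,1]

```text
time: 62.18
position: [0.5052, -0.1197, 0.2049]
tool_rot: [1.0, 0.012, 0.005, 0.002]
ft_force: [1.0, -0.4, -1.1]
grip_width: 0.0381
grip_force: 30.0
```

```bash
python3 - <<'E'
from h import *
say();delta(Bn(0,0,.20),fdown(YB))
E
```

```text
t 62.18 p [ 0.5052 -0.1197  0.2049] F [ 1.  -0.4 -1.1] w 0.0381 gf 29.99960571527481
[[1.0, 0.023, 0.01], [0.023, -1.0, -0.005], [0.01, 0.005, -1.0]] q [-0.448  0.405  1.724  0.     1.001  1.099]
dpos [ 0.0139 -0.2785  0.0036] [ 0.21 -0.62 13.52]
```

arm_command:
  delta_rot:
    - [0,0,1.5]
    - [0,0,3]
    - [0,0,4.5]
    - [0,0,6]
    - [0,0,8]
    - [0,0,10]
    - [0,0,12]
    - [0,0,13.5]
    - [0,0,13.5]
    - [0,0,13.5]
    - [0,0,13.5]
    - [0,0,13.5]
  delta_pos:
    - [0.002,-0.034,0]
    - [0.003,-0.068,0]
    - [0.005,-0.102,0]
    - [0.007,-0.136,0]
    - [0.009,-0.17,0]
    - [0.01,-0.204,0]
    - [0.012,-0.238,0]
    - [0.0135,-0.265,0]
    - [0.0135,-0.2785,0]
    - [0.0135,-0.2785,0]
    - [0.0135,-0.2785,0]
    - [0.0135,-0.2785,0]
  gripper: [1,1,1,1,1,1,1,1,1,1,1,1]

```text
time: 63.18
position: [0.5091, 0.1595, 0.1994]
tool_rot: [0.994, -0.106, -0.0, 0.001]
ft_force: [-0.6, -0.2, -1.0]
grip_width: 0.038
grip_force: 30.0
```

```bash
python3 - <<'E'
from h import *
say();delta(Bn(0,0,.079),fdown(YB))
E
```

```text
t 63.18 p [0.5091 0.1595 0.1994] F [-0.6 -0.2 -1. ] w 0.038 gf 29.99954044818878
[[0.977, -0.211, -0.0], [-0.211, -0.977, -0.001], [-0.0, 0.001, -1.0]] q [ 9.500e-02  4.360e-01  1.686e+00 -1.000e-03  1.020e+00  1.879e+00]
dpos [ 0.0036 -0.0005  0.1204] [0.07 0.01 0.01]
```

arm_command:
  delta_rot:
    - [0,0,0]
    - [0,0,0]
    - [0,0,0]
    - [0,0,0]
    - [0,0,0]
    - [0,0,0]
    - [0,0,0]
    - [0,0,0]
    - [0,0,0]
    - [0,0,0]
    - [0,0,0]
    - [0,0,0]
  delta_pos:
    - [0,0,0.03]
    - [0,0,0.06]
    - [0,0,0.085]
    - [0,0,0.105]
    - [0,0,0.115]
    - [0,0,0.1195]
    - [0,0,0.1195]
    - [0,0,0.1195]
    - [0,0,0.1195]
    - [0,0,0.1195]
    - [0,0,0.09]
    - [0,0,0.05]
  gripper: [1,1,1,1,1,1,1,0.1,-0.1,-0.1,-0.1,-0.1]

```text
time: 64.18
position: [0.5075, 0.1599, 0.149]
tool_rot: [0.994, -0.106, -0.003, 0.001]
ft_force: [0.2, 0.1, 0.5]
grip_width: 0.0474
grip_force: 0.0
```

```bash
python3 - <<'E'
from h import *
say()
delta([.43,-.19,.33],fdown(1.3))
E
python3 slope.py
```

```text
t 64.18 p [0.5075 0.1599 0.149 ] F [0.2 0.1 0.5] w 0.0474 gf 0.0
[[0.977, -0.211, -0.005], [-0.211, -0.977, -0.001], [-0.005, 0.002, -1.0]] q [ 9.500e-02  5.090e-01  1.734e+00 -1.000e-03  9.040e-01  1.880e+00]
dpos [-0.0028  0.3588 -0.1801] [  0.1    0.3  -13.49]
(209, 157, 54, 50) bottom [5.37240537e-02 1.91967440e+02] top [1.89255189e-02 1.54145096e+02]
```

```bash
python3 - <<'E'
from h import *
delta([.5075,.16,.34],fdown(1.3));delta([.725,-.194,.34],fdown(1.3))
E
```

```text
dpos [-0.0036  0.0015 -0.1819] [ -0.1   -0.74 -13.45]
dpos [ 0.2835  0.3018 -0.1793] [ -0.1   -0.74 -13.45]
```

arm_command:
  delta_rot:
    - [0,0,0]
    - [0,0,0]
    - [0,0,0]
    - [0,0,0]
    - [0,0,0]
    - [0,0,-2]
    - [0,0,-4]
    - [0,0,-6]
    - [0,0,-8]
    - [0,0,-10]
    - [0,0,-12]
    - [0,0,-13.5]
  delta_pos:
    - [0,0,-0.035]
    - [0,0,-0.07]
    - [0,0,-0.105]
    - [0,0,-0.14]
    - [0,0,-0.18]
    - [0.027,0.029,-0.18]
    - [0.054,0.058,-0.18]
    - [0.081,0.087,-0.18]
    - [0.108,0.116,-0.18]
    - [0.135,0.145,-0.18]
    - [0.162,0.174,-0.18]
    - [0.189,0.2,-0.18]
  gripper: [1,1,1,1,1,1,1,1,1,1,1,1]

```text
time: 65.23
position: [0.6527, -0.0772, 0.332]
tool_rot: [1.0, 0.012, 0.002, 0.001]
ft_force: [0.0, 0.6, 0.5]
grip_width: 0.0001
grip_force: 0.0
```

```bash
python3 - <<'E'
from h import *
say();delta([.725,-.194,.34],fdown(1.3));delta([.725,-.194,.225],fdown(1.3))
E
python3 slope.py
```

```text
t 65.23 p [ 0.6527 -0.0772  0.332 ] F [0.  0.6 0.5] w 0.0001 gf 0.0
[[1.0, 0.024, 0.004], [0.024, -1.0, -0.001], [0.004, 0.002, -1.0]] q [-0.287  0.479  1.208 -0.     1.451  1.259]
dpos [ 0.0695  0.1185 -0.0076] [ 0.09 -0.21  0.08]
dpos [0.0691 0.1183 0.1074] [ 0.09 -0.21  0.08]
(209, 157, 54, 50) bottom [5.37240537e-02 1.91967440e+02] top [4.02930403e-02 1.47938543e+02]
```

Stack unchanged. I go behind the hatch and push it forward past upright.

arm_command:
  delta_rot:
    - [0,0,0]
    - [0,0,0]
    - [0,0,0]
    - [0,0,0]
    - [0,0,0]
    - [0,0,0]
    - [0,0,0]
    - [0,0,0]
    - [0,0,0]
    - [0,0,0]
  delta_pos:
    - [0.023,0.03,-0.007]
    - [0.046,0.06,-0.007]
    - [0.069,0.09,-0.007]
    - [0.069,0.118,-0.007]
    - [0.069,0.118,0.02]
    - [0.069,0.118,0.05]
    - [0.069,0.118,0.08]
    - [0.069,0.118,0.1]
    - [0.069,0.118,0.107]
    - [0.069,0.118,0.107]
  gripper: [1,1,1,1,1,1,1,1,1,1]

```text
time: 66.12
position: [0.7227, -0.1908, 0.2218]
tool_rot: [1.0, 0.012, -0.001, -0.001]
ft_force: [0.7, -0.2, -1.0]
grip_width: 0.0008
grip_force: 0.0
```

arm_command:
  delta_rot:
    - [0,0,0]
    - [0,0,0]
    - [0,0,0]
    - [0,0,0]
    - [0,0,0]
    - [0,0,0]
    - [0,0,0]
    - [0,0,0]
    - [0,0,0]
    - [0,0,0]
    - [0,0,0]
    - [0,0,0]
  delta_pos:
    - [-0.012,0,0]
    - [-0.024,0,0]
    - [-0.035,0,0]
    - [-0.045,0,0]
    - [-0.055,0,0]
    - [-0.065,0,0]
    - [-0.075,0,0]
    - [-0.085,0,0]
    - [-0.095,0,0]
    - [-0.105,0,0]
    - [-0.112,0,0]
    - [-0.112,0,0]
  gripper: [1,1,1,1,1,1,1,1,1,1,1,1]

```text
time: 67.12
position: [0.6118, -0.1944, 0.2261]
tool_rot: [1.0, 0.011, 0.002, 0.001]
ft_force: [0.4, 0.1, -0.5]
grip_width: 0.0004
grip_force: 0.0
```

```bash
cat > hatch.py <<'E'
from h import *
say()
c=cam('top');m=masks(c['pixels'])['o'];k=big(m,280,420,120,260);x,y,w,h=cv2.boundingRect(k);print('orange top box',x,y,w,h)
for z in(.084,.13): print(z,rect(c,k,z))
c=cam('side');k=big(masks(c['pixels'])['o'],205,340,180,330);print('side box',cv2.boundingRect(k))
E
python3 hatch.py
```

```text
t 67.12 p [ 0.6118 -0.1944  0.2261] F [ 0.4  0.1 -0.5] w 0.0004 gf 0.0
[[1.0, 0.023, 0.004], [0.023, -1.0, -0.002], [0.004, 0.002, -1.0]] q [-0.481  0.545  1.387 -0.     1.204  1.067]
orange top box 310 180 33 6
0.084 ((0.6224116683006287, -0.11479488760232925), (0.012660622596740723, 0.09746988117694855), 1.456412672996521)
0.13 ((0.6114208102226257, -0.10811003297567368), (0.012243646197021008, 0.0942600816488266), 1.4564194679260254)
side box (278, 180, 23, 42)
```

arm_command:
  delta_rot:
    - [0,0,0]
    - [0,0,0]
    - [0,0,0]
    - [0,0,0]
    - [0,0,0]
    - [0,0,0]
    - [0,0,0]
    - [0,0,0]
    - [0,0,0]
    - [0,0,0]
    - [0,0,0]
    - [0,0,0]
  delta_pos:
    - [0,0,0]
    - [0,0,0]
    - [0,0,0]
    - [0.01,0,-0.03]
    - [0.02,0,-0.06]
    - [0.02,0,-0.09]
    - [0.02,0,-0.12]
    - [0.02,0,-0.12]
    - [0.02,0,-0.12]
    - [0.02,0,-0.12]
    - [0.02,0,-0.12]
    - [0.02,0,-0.12]
  gripper: [1,1,1,1,1,1,1,1,1,1,1,1]

```text
time: 68.22
position: [0.631, -0.1933, 0.3416]
tool_rot: [1.0, 0.011, -0.001, -0.001]
ft_force: [-0.8, 0.1, -0.5]
grip_width: 0.0005
grip_force: 0.0
```

```bash
python3 hatch.py; python3 - <<'E'
from h import *
delta([.46,-.196,.34],fdown(1.3))
E
```

```text
t 68.22 p [ 0.631  -0.1933  0.3416] F [-0.8  0.1 -0.5] w 0.0005 gf 0.0
[[1.0, 0.023, -0.002], [0.023, -1.0, 0.001], [-0.002, -0.001, -1.0]] q [-0.466  0.48   1.181  0.     1.483  1.082]
orange top box 303 180 46 56
0.084 ((0.5452271699905396, -0.1162235364317894), (0.1668350100517273, 0.13688360154628754), 2.0456337928771973)
0.13 ((0.5367780923843384, -0.10949157923460007), (0.16134090721607208, 0.1323758214712143), 2.0456302165985107)
side box (222, 199, 94, 83)
dpos [-0.1713 -0.0014  0.0023] [-0.04  0.05  0.01]
```

arm_command:
  delta_rot:
    - [0,0,0]
    - [0,0,0]
    - [0,0,0]
    - [0,0,0]
    - [0,0,0]
    - [0,0,0]
    - [0,0,0]
    - [0,0,0]
    - [0,0,0]
    - [0,0,0]
    - [0,0,0]
    - [0,0,0]
  delta_pos:
    - [-0.033,0,0]
    - [-0.066,0,0]
    - [-0.1,0,0]
    - [-0.133,0,0]
    - [-0.166,0,0]
    - [-0.166,0,0.03]
    - [-0.166,0,0.06]
    - [-0.166,0,0.09]
    - [-0.166,0,0.12]
    - [-0.166,0,0.15]
    - [-0.166,0,0.165]
    - [-0.166,0,0.165]
  gripper: [1,1,1,1,1,1,1,1,1,1,1,1]

```text
time: 69.32
position: [0.4635, -0.1959, 0.1747]
tool_rot: [1.0, 0.011, -0.003, -0.002]
ft_force: [-0.8, 0.3, 0.5]
grip_width: 0.0002
grip_force: 0.0
```

arm_command:
  delta_rot:
    - [0,0,0]
    - [0,0,0]
  delta_pos:
    - [0,0,0]
    - [0,0,0]
  gripper: [1,1]

```text
time: 69.48
position: [0.4669, -0.1981, 0.1793]
tool_rot: [1.0, 0.011, 0.002, 0.001]
ft_force: [0.3, 0.7, -0.5]
grip_width: 0.0006
grip_force: 0.0
```

```bash
python3 - <<'E'
from h import *
say();delta(L(-.075,0,.12),fdown(1.3));delta(L(-.0785,0,.084),fdown(1.3))
E
```

```text
t 69.48 p [ 0.4669 -0.1981  0.1793] F [ 0.3  0.7 -0.5] w 0.0006 gf 0.0
[[1.0, 0.023, 0.003], [0.023, -1.0, -0.002], [0.003, 0.002, -1.0]] q [-6.220e-01  4.310e-01  1.773e+00  1.000e-03  9.340e-01  9.250e-01]
dpos [-0.0033 -0.0026  0.0593] [ 0.1  -0.18  0.02]
dpos [-0.0069 -0.0026  0.0953] [ 0.1  -0.18  0.02]
```

arm_command:
  delta_rot:
    - [0,0,0]
    - [0,0,0]
    - [0,0,0]
    - [0,0,0]
    - [0,0,0]
    - [0,0,0]
    - [0,0,0]
    - [0,0,0]
    - [0,0,0]
    - [0,0,0]
  delta_pos:
    - [0,-0.0026,0.02]
    - [0,-0.0026,0.04]
    - [-0.002,-0.0026,0.055]
    - [-0.004,-0.0026,0.067]
    - [-0.005,-0.0026,0.078]
    - [-0.006,-0.0026,0.086]
    - [-0.007,-0.0026,0.092]
    - [-0.007,-0.0026,0.095]
    - [-0.007,-0.0026,0.097]
    - [-0.007,-0.0026,0.098]
  gripper: [1,1,1,1,1,1,1,1,1,1]

```text
time: 70.32
position: [0.4609, -0.1961, 0.0813]
tool_rot: [1.0, 0.011, 0.003, 0.001]
ft_force: [1.6, 1.4, 4.7]
grip_width: 0.0002
grip_force: 2.7
```

arm_command:
  delta_rot:
    - [0,0,0]
    - [0,0,0]
    - [0,0,0]
  delta_pos:
    - [0,0,0.001]
    - [0,0,0.002]
    - [0,0,0.002]
  gripper: [1,1,1]

```text
time: 70.57
position: [0.4609, -0.1961, 0.0793]
tool_rot: [1.0, 0.011, 0.003, 0.001]
ft_force: [3.5, 0.2, 3.8]
grip_width: 0.0002
grip_force: 2.3
```

```bash
python3 -c "
from h import *
say()"
```

```text
t 70.57 p [ 0.4609 -0.1961  0.0793] F [3.5 0.2 3.8] w 0.0002 gf 2.3108145210090925
[[1.0, 0.023, 0.005], [0.023, -1.0, -0.003], [0.005, 0.003, -1.0]] q [-6.260e-01  5.950e-01  1.868e+00  1.000e-03  6.730e-01  9.210e-01]
```

arm_command:
  delta_rot:
    - [0,0,0]
    - [0,0,0]
  delta_pos:
    - [0,0,0.001]
    - [0,0,0.001]
  gripper: [1,1]

```text
time: 70.73
position: [0.4609, -0.1961, 0.0782]
tool_rot: [1.0, 0.011, 0.003, 0.001]
ft_force: [3.5, -0.2, 4.7]
grip_width: 0.0002
grip_force: 2.2
```

arm_command:
  delta_rot:
    - [0,0,0]
    - [0,0,0]
  delta_pos:
    - [0,0,0.001]
    - [0,0,0.001]
  gripper: [1,1]

```text
time: 70.9
position: [0.4608, -0.1961, 0.0774]
tool_rot: [1.0, 0.011, 0.003, 0.001]
ft_force: [2.6, 0.5, 7.0]
grip_width: 0.0004
grip_force: 3.3
```

arm_command:
  delta_rot:
    - [0,0,0]
    - [0,0,0]
  delta_pos:
    - [0,0,0.001]
    - [0,0,0.001]
  gripper: [1,1]

```text
time: 71.07
position: [0.4609, -0.1961, 0.0773]
tool_rot: [1.0, 0.011, 0.003, 0.002]
ft_force: [2.2, 0.9, 13.9]
grip_width: 0.0003
grip_force: 7.1
```

arm_command:
  delta_rot:
    - [0,0,0]
    - [0,0,0]
    - [0,0,0]
  delta_pos:
    - [0,0,0.001]
    - [0,0,0.001]
    - [0,0,0.001]
  gripper: [1,1,1]

```text
time: 71.32
position: [0.461, -0.1961, 0.0772]
tool_rot: [1.0, 0.011, 0.003, 0.002]
ft_force: [0.9, 2.5, 22.7]
grip_width: 0.0006
grip_force: 10.9
```

At the stop. I release, retreat and check.

arm_command:
  delta_rot:
    - [0,0,0]
    - [0,0,0]
    - [0,0,0]
    - [0,0,0]
    - [0,0,0]
    - [0,0,0]
    - [0,0,0]
    - [0,0,0]
    - [0,0,0]
    - [0,0,0]
    - [0,0,0]
    - [0,0,0]
  delta_pos:
    - [0,0,-0.006]
    - [0,0,-0.014]
    - [0,0,-0.03]
    - [0,0,-0.06]
    - [0,0,-0.1]
    - [0,0,-0.14]
    - [0,0,-0.18]
    - [-0.02,-0.03,-0.2]
    - [-0.03,-0.06,-0.22]
    - [-0.03,-0.1,-0.22]
    - [-0.03,-0.13,-0.22]
    - [-0.03,-0.16,-0.22]
  gripper: [1,1,1,1,1,1,1,1,1,1,1,1]

```text
time: 72.32
position: [0.4229, -0.034, 0.2942]
tool_rot: [1.0, 0.011, -0.001, 0.0]
ft_force: [1.2, -0.3, -0.4]
grip_width: 0.0005
grip_force: 0.0
```

arm_command:
  delta_rot:
    - [0,0,0]
    - [0,0,0]
    - [0,0,0]
  delta_pos:
    - [0,0,0]
    - [0,0,0]
    - [0,0,0]
  gripper: [1,1,1]

```text
time: 72.57
position: [0.4245, -0.036, 0.2939]
tool_rot: [1.0, 0.012, -0.0, 0.0]
ft_force: [1.0, -0.7, 0.3]
grip_width: 0.0007
grip_force: 0.0
```

```bash
python3 hatch.py; python3 slope.py; python3 - <<'E'
from h import *
s=cam('side');ms=masks(s['pixels']);print('hatch side z.084',rect(s,big(ms['o'],210,330,200,310),.084))
c=cam('wrist');k=big(masks(c['pixels'])['b']);print(cv2.boundingRect(k),rect(c,k,.118))
h=cv2.cvtColor(c['pixels'],cv2.COLOR_BGR2HSV);m=cv2.inRange(h,(20,150,80),(32,255,255));b=np.zeros_like(m);cv2.drawContours(b,[cv2.convexHull(k)],-1,255,-1);q=cv2.findNonZero(m&b);print('brass in bin px',0 if q is None else (len(q),q.mean((0,1))))
E
```

```text
t 72.57 p [ 0.4245 -0.036   0.2939] F [ 1.  -0.7  0.3] w 0.0007 gf 0.0
[[1.0, 0.024, -0.0], [0.024, -1.0, -0.001], [-0.0, 0.001, -1.0]] q [-3.470e-01  1.590e-01  1.805e+00 -1.000e-03  1.178e+00  1.200e+00]
orange top box 303 180 98 64
0.084 ((0.5381372570991516, -0.19393038749694824), (0.1845911592245102, 0.29491475224494934), 1.1268237829208374)
0.13 ((0.5299215912818909, -0.18463948369026184), (0.1785123497247696, 0.28520268201828003), 1.1268699169158936)
side box (221, 210, 95, 82)
(209, 157, 54, 50) bottom [5.37240537e-02 1.91967440e+02] top [4.02930403e-02 1.47938543e+02]
hatch side z.084 ((0.539286196231842, -0.19512753188610077), (0.18499799072742462, 0.29645058512687683), 1.0559355020523071)
(0, 0, 147, 172) ((0.5084640383720398, 0.14699630439281464), (0.14261093735694885, 0.15541131794452667), 77.80175018310547)
brass in bin px (1184, array([75.93074324, 85.33361486]))
```

```bash
python3 -c "
from rig import robot
print(robot.hand_in())"
```

```text
the job is handed in; nothing more can be done
None
```

The job is handed in, and my last camera checks show it complete: three iron sockets in the lower bin; the upper bin turned half a turn, level and centred on it with the one brass lampholder inside; and the hatch shut flush and held. I needed a second try at the stacking, because the upper bin first settled tilted and I had to regrasp and reseat it.

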